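Change over the nut-holding plate from a covered nut carousel

ROBOT

A 6-joint arm with a two-finger parallel gripper is mounted at the origin on the work surface; the furniture and walls round the work are solid. World frame = base frame: x ahead of the robot, y to its left, z up, the work surface at z = 0. Lengths are in m, angles in degrees, forces in N, time in s.
With the tool pointing down it reaches from about 0.4 to 0.825 m from the base axis. Payload 7 kg.
Tool frame: the origin (TCP) lies at the centre of the arm's flange, where the gripper is bolted on; the fingertips stand 178 mm ahead of it and the grasp point (between the pads) lies 159 mm ahead of it (tip_reach is the distance from the TCP to the fingertips, in m); z points along the fingers, y is the line along which they close (so a half turn about z gives the same grasp; the last joint's range is limited). The gripper opens to 88 mm and grips with 3 to 60 N. Pads are 19 mm wide; open, the fingers measure 130 mm over their backs; the gripper's body (78 mm by 193 mm) begins 47 mm behind the grasp point.
Start: joints at [-59.009, 20.546, 0.682, 0, -70.136, -16.507], TCP at [0.169, -0.654, 0.405] pointing down, gripper open.
Joint ranges: [-176.03, 176.03], [-82.01, 121.73], [-58.28, 71.71], [-173.87, 95.51], [-174.79, -0.11], [-173.66, 173.66]. Speed limits (degrees/s): [136.94, 136.94, 172.46, 180, 180, 180].

INTERFACE

Orientations are given as [roll, pitch, yaw] about the fixed x, y, z axes, in that order (R = Rz(yaw) Ry(pitch) Rx(roll)).
In Python, from plant import * gives the robot as it stands.
- The arm moves only by the shell command python3 -m handwheel 'ROWS'. ROWS is JSON, a list of rows, each a list of 7 numbers: the opening, from -1 (shut) to 1 (fully open), then the shift along the tool's x, y, z as a fraction of full scale, then the turn, a rotation vector about the tool's x, y, z as a fraction of full scale. A call has 1 to 5 rows; each row shifts and turns the commanded pose from where the row before left it, along the tool's axes as they then stand; what a row does not reach is not made up. Full scale, the value 1, is 0.025 m for a shift and 6 degrees for a turn. A row lasts 1/8 s, in which the tool goes at most 62.5 mm and 10.7 degrees, less where a joint would pass 70% of its speed; a pose out of reach is approached as far as the arm can. A call with a number of a shift or a turn outside -1 to 1 is refused whole. A call with a gripper value outside its range is refused whole. The fingers move at their own pace and stop on an object; the grip force is fixed at half the most. Time passes only in rows, so rows that do not move let the fingers close. It gives the time, the measured TCP pose, the force, the opening and the grip force at its end, in the units of the state.
- get_obs(): the state, without advancing time (a new reading comes with each control period).
- snapshot(name): name is "side" or "top" or "wrist"; returns a dict with "color" (420x560x3 uint8, red, green, blue), "fx", "fy", "cx", "cy" (pixels), "R" (3x3) and "t" (3): a world point X has camera coordinates R X + t; the wrist camera has in their place "tool_from_camera" (4x4, takes a point from camera to tool coordinates, whose origin is the TCP and whose axes are the flange's). Camera axes: x right, y down, z forward; pixel columns grow to the right and rows downward; lengths in m; the calibration is good to about 2 mm. A picture is of the moment at which its call begins: read the wrist's pose just before it. There is no depth.
- close_job(): hands the job in; it is judged then, once.
The state is a dict: "clock": time; "joint_pos": joint angles; "qvel": joint speeds; "tau": joint torques, N m; "tool_pos": TCP position; "orientation": TCP orientation; "force": force on the tool from outside, world axes, zero at the start; "moment": the same for the moment, N m; "opening": finger opening in m; "gripper_force": force on a finger pad.
Only numpy, scipy, OpenCV 4.12 (cv2) and the standard library are available. Lean on these libraries where they do the work, as an engineer would, in place of code of your own. Each camera call takes 0.05 s, during which the arm holds its last target. There are 200 camera calls.

TASK

Take every blue gland nut out of the covered nut carousel and seat it fully home in a socket of the green holding plate, one nut to a socket; the grey nut left in the plate from the last job goes back into an empty pocket of the carousel. Turn the carousel by its upright posts to bring the pocket you want into the opening of its clear cover; at the end both grey nuts lie in the carousel and it is left shut, its yellow sector filling the opening. Do not disturb the glue bottle or the small tape roll.

Things in the scene. Friction and masses are not known exactly. Their poses are not given: they have to be found in the camera images.
- blue_nut_1: blue hexagonal gland nut, 52 mm across the flats, 60 across the corners, 28 mm thick, 37 mm bore, 60 to 130 g. Origin at its centre (14 mm above what it lies flat on); z along the bore; one pair of flats faces along its x axis, the others at 60 degrees to it. Either face may be up. Starts in a pocket of the carousel, or is absent.
- blue_nut_2: blue hexagonal gland nut, 52 mm across the flats, 60 across the corners, 28 mm thick, 37 mm bore, 60 to 130 g. Origin at its centre (14 mm above what it lies flat on); z along the bore; one pair of flats faces along its x axis, the others at 60 degrees to it. Either face may be up. Starts in a pocket of the carousel, or is absent.
- blue_nut_3: blue hexagonal gland nut, 52 mm across the flats, 60 across the corners, 28 mm thick, 37 mm bore, 60 to 130 g. Origin at its centre (14 mm above what it lies flat on); z along the bore; one pair of flats faces along its x axis, the others at 60 degrees to it. Either face may be up. Starts in a pocket of the carousel, or is absent.
- blue_nut_4: blue hexagonal gland nut, 52 mm across the flats, 60 across the corners, 28 mm thick, 37 mm bore, 60 to 130 g. Origin at its centre (14 mm above what it lies flat on); z along the bore; one pair of flats faces along its x axis, the others at 60 degrees to it. Either face may be up. Starts in a pocket of the carousel, or is absent.
- grey_nut_1: grey hexagonal gland nut, 52 mm across the flats, 60 across the corners, 28 mm thick, 37 mm bore, 60 to 130 g. Origin at its centre (14 mm above what it lies flat on); z along the bore; one pair of flats faces along its x axis, the others at 60 degrees to it. Either face may be up. Starts in a pocket of the carousel.
- grey_nut_2: grey hexagonal gland nut, 52 mm across the flats, 60 across the corners, 28 mm thick, 37 mm bore, 60 to 130 g. Origin at its centre (14 mm above what it lies flat on); z along the bore; one pair of flats faces along its x axis, the others at 60 degrees to it. Either face may be up. Starts home in a socket of the plate.
- carousel_base: fixed foot of the carousel, origin on the turning axis at bench level. Its central column carries a flat clear cover, 213 mm across, from 60 to 64 mm above the bench (a bolt head in the middle rises to 73 mm), with one opening towards the base's own -x. Nuts can be taken only through the opening, from above.
- opening (a point): middle of the cover's opening: 75 mm from the turning axis, 22 mm above the bench (height of the rotor's floor); fixed. The opening begins 22 mm from the axis, where it is 48 mm wide, is 75 mm wide here and 86 mm wide at the rim, where it is open outwards.
- carousel: grey rotor that turns under the cover about its upright axis: no stops, friction about 0.1 N m, stays where left. Its floor is 22 mm above the bench, 250 mm across, in six sectors of 60 degrees: a yellow blank, to its own -x, and five pockets (58 mm from inner to outer wall, middle 75 mm from the axis, all walls 8 mm high), in which nuts lie with a pair of flats nearly along the radius. Origin on the axis at bench level.
- yellow_sector (a point): middle of the yellow blank sector, a solid wedge 34 mm high on the rotor's floor: 75 mm from the axis, at the height of the rotor's floor; turns with the rotor. With it at the opening the carousel is shut.
- post_1 (a point): point on the axis of grip post 1 of the rotor, 85 mm above the bench. Upright round post with a black sleeve, 15 mm thick, top 98 mm above the bench, outside the cover, 117 mm from the turning axis, on a line between two sectors; turns with the rotor (which is turned by its posts). Post 1 lies 30 degrees anticlockwise of the yellow sector's middle.
- post_2 (a point): point on the axis of grip post 2 of the rotor, 85 mm above the bench. Upright round post with a black sleeve, 15 mm thick, top 98 mm above the bench, outside the cover, 117 mm from the turning axis, on a line between two sectors; turns with the rotor (which is turned by its posts). Post 2 lies 90 degrees anticlockwise of the yellow sector's middle.
- post_3 (a point): point on the axis of grip post 3 of the rotor, 85 mm above the bench. Upright round post with a black sleeve, 15 mm thick, top 98 mm above the bench, outside the cover, 117 mm from the turning axis, on a line between two sectors; turns with the rotor (which is turned by its posts). Post 3 lies 150 degrees anticlockwise of the yellow sector's middle.
- post_4 (a point): point on the axis of grip post 4 of the rotor, 85 mm above the bench. Upright round post with a black sleeve, 15 mm thick, top 98 mm above the bench, outside the cover, 117 mm from the turning axis, on a line between two sectors; turns with the rotor (which is turned by its posts). Post 4 lies 210 degrees anticlockwise of the yellow sector's middle.
- post_5 (a point): point on the axis of grip post 5 of the rotor, 85 mm above the bench. Upright round post with a black sleeve, 15 mm thick, top 98 mm above the bench, outside the cover, 117 mm from the turning axis, on a line between two sectors; turns with the rotor (which is turned by its posts). Post 5 lies 270 degrees anticlockwise of the yellow sector's middle.
- post_6 (a point): point on the axis of grip post 6 of the rotor, 85 mm above the bench. Upright round post with a black sleeve, 15 mm thick, top 98 mm above the bench, outside the cover, 117 mm from the turning axis, on a line between two sectors; turns with the rotor (which is turned by its posts). Post 6 lies 330 degrees anticlockwise of the yellow sector's middle.
- holding_plate: fixed green three-lobed plate, about 165 mm across, 8 mm thick, with three round aluminium collars (75 mm across, tops 20 mm above the bench, 82 mm apart). Each has a hexagonal socket 55 mm across the flats, 12 mm deep, with a 2.5 mm chamfer at its mouth, that keeps a nut from turning. Origin at the middle of the plate's underside.
- socket_1 (a point): centre of a nut that is fully home in socket 1: 22 mm above the bench, 14 mm above the socket's floor; the nut then stands 16 mm proud of the collar. The socket's pairs of flats face along the plate's y axis and at 60 degrees either side of it.
- socket_2 (a point): centre of a nut that is fully home in socket 2: 22 mm above the bench, 14 mm above the socket's floor; the nut then stands 16 mm proud of the collar. The socket's pairs of flats face along the plate's y axis and at 60 degrees either side of it.
- socket_3 (a point): centre of a nut that is fully home in socket 3: 22 mm above the bench, 14 mm above the socket's floor; the nut then stands 16 mm proud of the collar. The socket's pairs of flats face along the plate's y axis and at 60 degrees either side of it.
- glue: white glue bottle with a red cap, 37 mm across, 105 mm tall, standing; origin at its underside. To be left alone.
- tape: small roll of tape, 75 mm across, 24 mm high, lying flat; origin at its underside. To be left alone.

How it is judged (in metres and radians):
At the end, for the whole second after the job is handed in: Every blue nut present lies fully home in a socket (its centre within 4.5 mm of that socket's point), both grey nuts lie in the carousel (within 100 mm of its axis, flat on its floor: centre below 41 mm), and the yellow sector's middle is within 12 mm of the middle of the opening ((distance between blue_nut_1 and socket_1 below 0.0045 m or distance between blue_nut_1 and socket_2 below 0.0045 m or distance between blue_nut_1 and socket_3 below 0.0045 m) and (distance between blue_nut_2 and socket_1 below 0.0045 m or distance between blue_nut_2 and socket_2 below 0.0045 m or distance between blue_nut_2 and socket_3 below 0.0045 m) and (distance between blue_nut_3 and socket_1 below 0.0045 m or distance between blue_nut_3 and socket_2 below 0.0045 m or distance between blue_nut_3 and socket_3 below 0.0045 m) and (distance between blue_nut_4 and socket_1 below 0.0045 m or distance between blue_nut_4 and socket_2 below 0.0045 m or distance between blue_nut_4 and socket_3 below 0.0045 m) and horizontal distance between each of grey_nut_1, grey_nut_2 and carousel below 0.1 m and height (world z) of each of grey_nut_1, grey_nut_2 below 0.041 m and horizontal distance between yellow_sector and opening below 0.012 m); the robot touches nothing.
It fails at once if the glue bottle or the small tape roll is moved more than 40 mm (distance of any of glue, tape from where it was at the start of the episode above 0.04 m).
It fails at once if the glue bottle is tipped over (angle between glue's own z axis and vertical above 0.6 rad).
Of blue_nut_1, blue_nut_2, blue_nut_3, blue_nut_4 only 2 to 3 are there at a start; the rules pass over those that are not, and their reading is None.
At some moment in a run one of blue_nut_1, blue_nut_2, blue_nut_3, blue_nut_4 may be knocked a few centimetres aside while the robot is not near it.
Once in a run the grip may slacken for a moment while it holds something.
It also fails if it takes over 210 s, if anything falls off the work surface, if the arm or the gripper's body presses on something with over 40 N, if the wrist force passes 120 N, or if a joint passes its speed limit or range.

## Working session

There is one attempt and no reset: what is moved stays moved. The work goes in short steps, Python scripts to look and compute and a shell command to move; the robot and the scene stay as the last step left them, time stands still between calls to the robot, and variables do not carry over. Pictures are saved under pics/ and viewed, at most 14 in all, crops included, and the job is handed in when it is done.

```bash
ls; mkdir -p pics
python3 - <<'E'
from plant import *
import cv2
for n in ["top","side"]:
    s=snapshot(n); cv2.imwrite(f"pics/{n}0.png",s["color"][:,:,::-1]); print(n,s["fx"],s["fy"],s["cx"],s["cy"],s["R"],s["t"])
s=snapshot("wrist");cv2.imwrite("pics/w0.png",s["color"][:,:,::-1]); print(s["fx"],s["cx"],s["cy"],s["tool_from_camera"])
print(get_obs())
E
```

```text
pics
top 524.3239709200996 524.3239709200996 280.7763955609392 209.5689622780395 [[ 0.01415414 -0.99938528 -0.03207363]
 [-0.98539426 -0.00849767 -0.17007631]
 [ 0.16969921  0.03401246 -0.98490879]] [-0.01775936  0.50820055  1.07031799]
side 539.6126964218745 539.6126964218745 282.60324181120137 220.6184530645505 [[-0.32382305 -0.94575627 -0.02614788]
 [-0.49287453  0.19222002 -0.84860247]
 [ 0.80759726 -0.26190942 -0.52838445]] [0.12993353 0.32156871 0.89155729]
342.414137670763 279.766404268652 205.77168377882433 [[ 7.55445465e-04 -9.58169385e-01 -2.86200733e-01  7.90920712e-02]
 [ 9.99999088e-01  1.04432215e-03 -8.56715953e-04 -2.51078003e-04]
 [ 1.11976476e-03 -2.86199824e-01  9.58169300e-01  1.98479747e-02]
 [ 0.00000000e+00  0.00000000e+00  0.00000000e+00  1.00000000e+00]]
{'clock': 0.15, 'joint_pos': array([-5.90091310e+01,  2.05809591e+01,  6.44986381e-01, -1.14519467e-02,
       -7.01362499e+01, -1.65068489e+01]), 'qvel': array([ 0.05920241, -0.14597589,  0.13682035,  0.08973408,  0.03522569,
       -0.00978066]), 'tau': array([-7.60152234e-04, -5.83275712e+01,  2.93290454e+01,  7.00118557e+00,
        8.77376850e-03, -1.22951033e-04]), 'tool_pos': array([ 0.1687706 , -0.65340832,  0.40395324]), 'orientation': array([ 1.79927695e+02, -1.01987407e-02, -1.65519871e+02]), 'force': array([-0.01695513, -0.64830622,  1.00578   ]), 'moment': array([-0.05150413,  0.02777368,  0.01436889]), 'gripper_force': 0.0, 'opening': 0.08776940850083752}
```

View pics/top0.png

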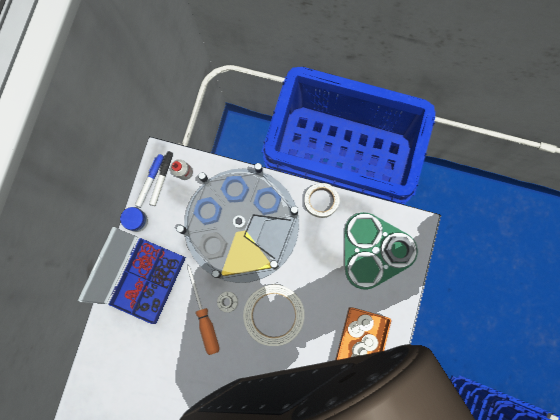

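View pics/side0.png

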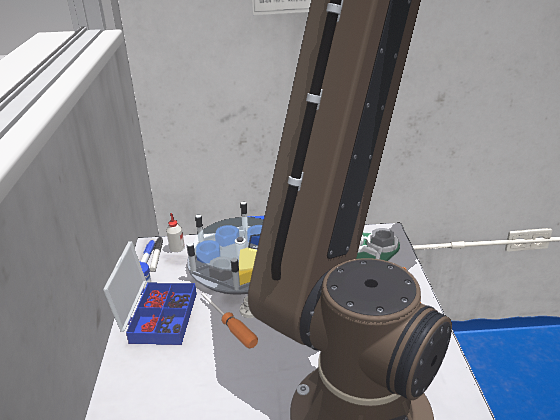

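Top view: carousel centred about (239,221) with 3 blue nuts at (208,211), (236,190), (267,201), grey at (214,246), yellow (245,256), opening towards (270,238); plate at (378,250) with grey nut at (400,250); glue (180,170), tape (322,200). Zooming.

Run:
```python
import cv2
a=cv2.imread("pics/top0.png")
b=cv2.resize(a[150:300,165:435],None,fx=2.9,fy=2.9,interpolation=cv2.INTER_CUBIC); cv2.imwrite("pics/top0z.png",b)
```

```text
(no output)
```

View pics/top0z.png

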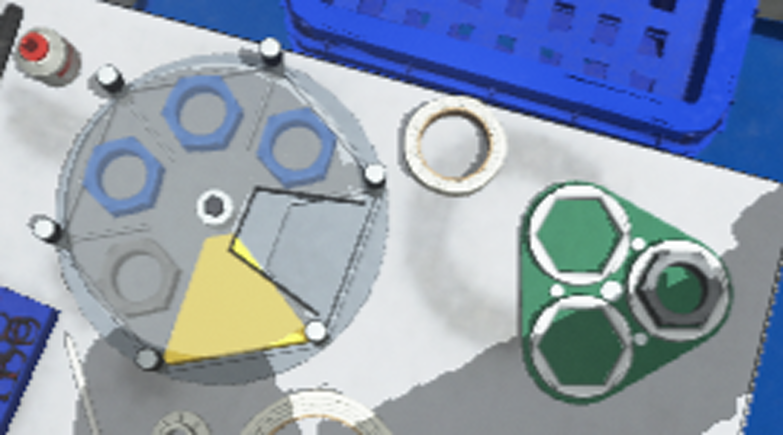

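```bash
cat > h.py <<'E'
from plant import *
import numpy as np, cv2
from scipy.optimize import least_squares
def ray(s,uv,z):
    d=np.array([(uv[0]-s["cx"])/s["fx"],(uv[1]-s["cy"])/s["fy"],1]); R=np.array(s["R"]); c=-R.T@np.array(s["t"]); d=R.T@d
    return (c+d*(z-c[2])/d[2])[:2]
def wristcam():
    from scipy.spatial.transform import Rotation as Ro
    o=get_obs(); s=snapshot("wrist"); T=np.eye(4); T[:3,:3]=Ro.from_euler("xyz",o["orientation"],degrees=True).as_matrix(); T[:3,3]=o["tool_pos"]
    M=np.linalg.inv(T@np.array(s["tool_from_camera"])); s=dict(s); s["R"]=M[:3,:3]; s["t"]=M[:3,3]; return s,o
E
python3 - <<'E'
from h import *
s=snapshot("top")
f=lambda u,v,z:ray(s,(u/2.9+165,v/2.9+150),z)
P=np.array([f(*p,.098) for p in [(317,330),(373,175),(270,47),(110,77),(45,229),(150,358)]])
g=lambda x:np.concatenate([(x[0]+.117*np.cos(x[2]+k*np.pi/3)-P[k,0], x[1]+.117*np.sin(x[2]+k*np.pi/3)-P[k,1]) for k in range(6)])
c=P.mean(0); r=least_squares(g,[*c,np.arctan2(*(P[0]-c)[::-1])])
print("axis",r.x[:2],"post at (317,330) ang",np.degrees(r.x[2]),"rms",np.sqrt(2*r.cost/12)); print("bolt",f(214,206,.073))
c=r.x[:2]
for p in [(257,187),(231,248),(366,203),(318,313)]:
    d=f(*p,.064)-c; print("open",np.hypot(*d),np.degrees(np.arctan2(d[1],d[0])))
for n,p in dict(b1=(123,175),b2=(202,112),b3=(296,146),g=(137,277)).items():
    d=f(*p,.05)-c; print(n,np.hypot(*d),np.degrees(np.arctan2(d[1],d[0])))
for p in [(578,235,.02),(581,344,.02),(681,288,.036),(457,145,.024),(34,45,.1)]: print(p,f(*p))
E
```

```text
axis [0.47816507 0.07296854] post at (317,330) ang -139.74630840001572 rms 0.0011566026811842467
bolt [0.47848738 0.07336319]
open 0.033156660776829314 -61.63343739849668
open 0.03079515109467429 -157.90073174578256
open 0.10771989038232438 -87.41762194381681
open 0.10512388237764213 -134.8687172821227
b1 0.07507217130646537 69.71020016091767
b2 0.07479654017017603 10.664496001797763
b3 0.0740284424170477 -48.93927509014072
g 0.07521911783763113 130.25906815917705
(578, 235, 0.02) [ 0.46725353 -0.19088497]
(581, 344, 0.02) [ 0.38709651 -0.19203644]
(681, 288, 0.036) [ 0.42729157 -0.26243679]
(457, 145, 0.024) [ 0.53346361 -0.1014471 ]
(34, 45, 0.1) [0.5886972  0.20153486]
```

```bash
python3 -m handwheel '[[0.6,0,0,0,0,0,-1],[0.6,0,0,0,0,0,-1],[0.6,0,0,0,0,0,-1],[0.6,0,0,0,0,0,-1],[0.6,0,0,0,0,0,-1]]' 
python3 -m handwheel '[[0.6,0,0,0,0,0,-1],[0.6,0,0,0,0,0,-1],[0.6,0,0,0,0,0,-1],[0.6,0,0,0,0,0,-1],[0.6,0,0,0,0,0,-1]]' >/dev/null
python3 -m handwheel '[[0.6,0,0,0,0,0,-1],[0.6,0,0,0,0,0,-1],[0.6,0,0,0,0,0,-0.6],[0.6,0,0,0,0,0,0]]'
python3 -m handwheel '[[0.6,-1,-0.65,0,0,0,0],[0.6,-1,-0.65,0,0,0,0],[0.6,-1,-0.65,0,0,0,0],[0.6,-1,-0.65,0,0,0,0],[0.6,-1,-0.65,0,0,0,0]]'
```

```text
clock: 0.82
tool_pos: [0.1688, -0.6535, 0.4044]
orientation: [180.0, 0.0, -135.3]
force: [0.9, -0.3, 0.2]
opening: 0.0702
gripper_force: 0.0
clock: 1.95
tool_pos: [0.1688, -0.6535, 0.4045]
orientation: [180.0, 0.0, -89.9]
force: [-0.4, 0.1, 0.4]
opening: 0.0701
gripper_force: 0.0
clock: 2.58
tool_pos: [0.2503, -0.5275, 0.4047]
orientation: [-180.0, -0.0, -90.0]
force: [0.6, 0.3, 0.7]
opening: 0.0699
gripper_force: 0.0
```

```bash
python3 -m handwheel '[[0.6,-1,-0.7,0.2,0,0,0],[0.6,-1,-0.7,0.2,0,0,0],[0.6,-1,-0.7,0.2,0,0,0],[0.6,-1,-0.7,0.2,0,0,0],[0.6,-1,-0.7,0.2,0,0,0]]' >/dev/null
python3 -m handwheel '[[0.6,-1,-0.7,0.2,0,0,0],[0.6,-1,-0.7,0.2,0,0,0],[0.6,-1,-0.7,0.2,0,0,0],[0.6,-1,-0.7,0.2,0,0,0],[0.6,-1,-0.7,0.2,0,0,0]]' >/dev/null
python3 -m handwheel '[[0.6,0,0,0,0,0,0],[0.6,0,0,0,0,0,0],[0.6,0,0,0,0,0,0]]'
python3 - <<'E'
from h import *
s,o=wristcam(); print(o["tool_pos"],o["orientation"])
cv2.imwrite("pics/w1.png",s["color"][:,:,::-1])
for p in [(.467,-.191,.02),(.387,-.192,.02),(.4273,-.2624,.036)]:
    q=s["R"]@np.array(p)+s["t"]; print(s["fx"]*q[0]/q[2]+s["cx"],s["fy"]*q[1]/q[2]+s["cy"])
t=snapshot("top"); cv2.imwrite("pics/top1.png",cv2.resize(t["color"][150:320,120:440,::-1],None,fx=2.5,fy=2.5,interpolation=cv2.INTER_CUBIC))
E
```

```text
clock: 4.2
tool_pos: [0.4242, -0.2786, 0.3548]
orientation: [-180.0, -0.0, -90.0]
force: [-0.1, -0.4, -0.4]
opening: 0.07
gripper_force: 0.0
[ 0.42415802 -0.27864153  0.3548225 ] [-1.79989851e+02 -5.66288701e-03 -8.99851677e+01]
236.28173277639692 273.51049274990675
314.777975810921 272.73481372689304
274.7613553059852 211.48018154936258
```

View pics/w1.png

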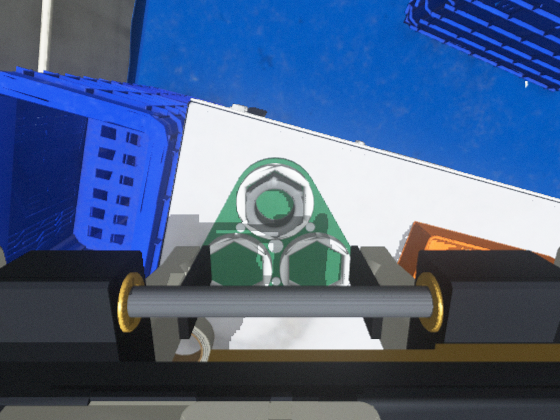

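Wrist: plate sockets around (237,268), (314,268), nut at about (275,202) — a few px above predictions; zoom to measure better.

Run:
```python
import cv2
a=cv2.imread("pics/w1.png")
cv2.imwrite("pics/w1z.png",cv2.resize(a[150:300,195:360],None,fx=4,fy=4,interpolation=cv2.INTER_CUBIC))
```

```text
(no output)
```

View pics/w1z.png

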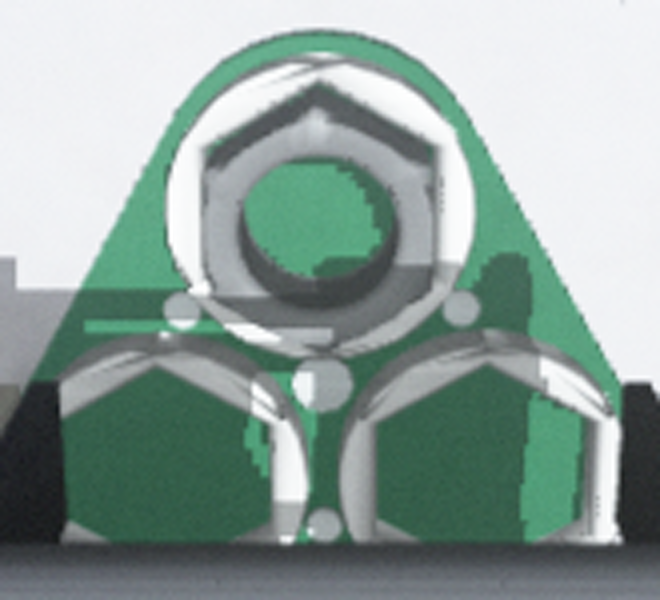

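Run:
```python
from h import *
s,o=wristcam()
f=lambda u,v,z:ray(s,(u/4+195,v/4+150),z)
print("bore",f(320,231,.036),"w",f(398,231,.036)-f(243,231,.036), f(320,155,.036)-f(320,308,.036))
print("collar w",f(475,205,.02)-f(167,205,.02),"bot",f(321,355,.02),"top",f(321,52,.02),f(321,65,.02))
print("boxhole top vtx",[f(*p,.02) for p in [(320,80),(155,358),(490,358)]], "flats x", [f(*p,.008) for p in [(62,460),(272,460),(375,460),(585,460)]])
t=snapshot("top")
for p in [(578,235,.02),(581,344,.02),(681,288,.036)]: print(ray(t,(p[0]/2.9+165,p[1]/2.9+150),p[2]))
```

```text
bore [ 0.4270745  -0.26599252] w [-3.53542003e-02 -4.49105769e-05] [-0.00011008 -0.03648456]
collar w [-7.35963980e-02 -9.18659153e-05] bot [ 0.42716937 -0.22914212] top [ 0.42695794 -0.30440493] [ 0.42696646 -0.30137215]
boxhole top vtx [array([ 0.42720901, -0.29785191]), array([ 0.46819846, -0.22828933]), array([ 0.38541506, -0.22840371])] flats x [array([ 0.49543628, -0.19458344]), array([ 0.44029434, -0.19466482]), array([ 0.41325581, -0.19470473]), array([ 0.35814353, -0.19478607])]
[ 0.46725353 -0.19088497]
[ 0.38709651 -0.19203644]
[ 0.42729157 -0.26243679]
```

View pics/top1.png

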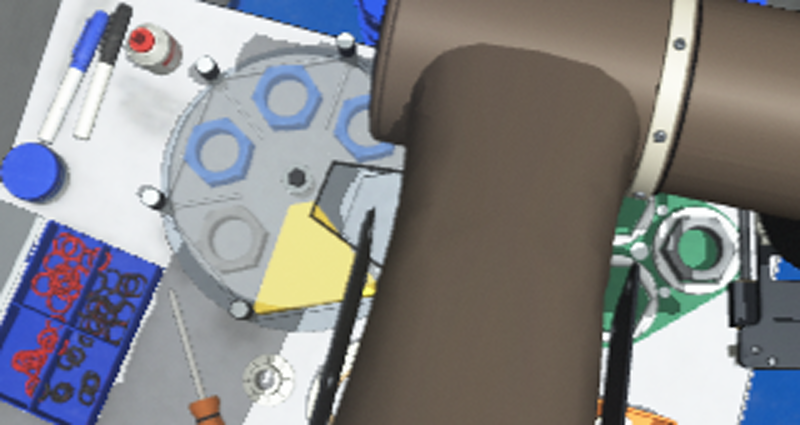

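```bash
python3 -m handwheel '[[0.6,-0.55,-0.11,1,0,0,0],[0.6,0,0,1,0,0,0],[0.6,0,0,1,0,0,0],[0.6,0,0,1,0,0,0],[0.6,0,0,1,0,0,0]]' >/dev/null
python3 -m handwheel '[[0.6,0,0,0.6,0,0,0],[0.6,0,0,0.55,0,0,0],[0.6,0,0,0,0,0,0],[-1,0,0,0,0,0,0],[-1,0,0,0,0,0,0]]'
python3 -m handwheel '[[-1,0,0,0,0,0,0],[-1,0,0,0,0,0,0],[-1,0,0,0,0,0,0],[-1,0,0,0,0,0,0]]'
```

```text
clock: 5.65
tool_pos: [0.4275, -0.2645, 0.2016]
orientation: [-179.9, -0.0, -89.9]
force: [-0.0, -0.3, -0.2]
opening: 0.0556
gripper_force: 0.2
clock: 6.15
tool_pos: [0.4276, -0.2644, 0.2016]
orientation: [-179.9, -0.0, -89.9]
force: [-0.7, 0.7, 7.1]
opening: 0.052
gripper_force: 30.0
```

```bash
python3 -m handwheel '[[-1,0,0,-0.3,0,0,0],[-1,0,0,-0.45,0,0,0],[-1,0,0,-1,0,0,0],[-1,0,0,-1,0,0,0],[-1,0,0,-1,0,0,0]]'
python3 -m handwheel '[[-1,0,0,-1,0,0,-1],[-1,0,0,0,0,0,-1],[-1,0,0,0,0,0,-1],[-1,0,0,0,0,0,-1],[-1,0,0,0,0,0,-1]]' >/dev/null
python3 -m handwheel '[[-1,0,0,0,0,0,-1],[-1,0,0,0,0,0,-1],[-1,0,0,0,0,0,-1],[-1,0,0,0,0,0,-1],[-1,0,0,0,0,0,-1]]' >/dev/null
python3 -m handwheel '[[-1,0,0,0,0,0,-1],[-1,0,0,0,0,0,-0.6],[-1,-0.4,-0.8,0,0,0,0],[-1,-0.2,-0.8,0,0,0,0],[-1,-0.2,-0.8,0,0,0,0]]' >/dev/null
python3 -m handwheel '[[-1,-0.2,-0.8,0,0,0,0],[-1,-0.2,-0.8,0,0,0,0],[-1,-0.2,-0.8,0,0,0,0],[-1,-0.2,-0.8,0,0,0,0],[-1,-0.2,-0.8,0,0,0,0]]' >/dev/null
python3 -m handwheel '[[-1,-0.2,-0.8,0,0,0,0],[-1,-0.2,-0.8,0,0,0,0],[-1,-0.2,-0.8,0,0,0,0],[-1,-0.2,-0.8,0,0,0,0],[-1,0,-0.7,0,0,0,0]]'
python3 -m handwheel '[[-1,0,0,0,0,0,0],[-1,0,0,0,0,0,0]]'
python3 - <<'E'
from h import *
s,o=wristcam(); print(o["tool_pos"],o["orientation"])
cv2.imwrite("pics/w2.png",s["color"][:,:,::-1])
np.savez("w2.npz",R=s["R"],t=s["t"])
E
```

```text
clock: 6.78
tool_pos: [0.4266, -0.2643, 0.296]
orientation: [180.0, 0.0, -89.9]
force: [0.7, -1.1, -1.4]
opening: 0.0516
gripper_force: 30.0
clock: 9.9
tool_pos: [0.4553, 0.0002, 0.3201]
orientation: [180.0, 0.0, -20.3]
force: [0.2, 0.1, -0.6]
opening: 0.052
gripper_force: 30.0
clock: 10.15
tool_pos: [0.4555, -0.0006, 0.3196]
orientation: [180.0, 0.0, -20.3]
force: [-0.3, -0.5, -1.8]
opening: 0.0516
gripper_force: 30.0
[ 0.45549473 -0.00060713  0.31960625] [ 1.79976396e+02  3.00922277e-02 -2.03125900e+01]
```

View pics/w2.png

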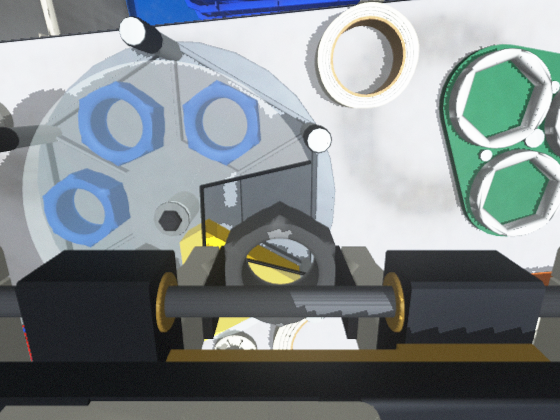

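Held nut at (280,258); bolt (171,216), post tops (140,35), (318,139), opening corners (201,186),(312,161), sockets (507,98),(525,192).

Run:
```python
from h import *
s=dict(snapshot("wrist")); d=np.load("w2.npz"); s["R"]=d["R"]; s["t"]=d["t"]
for n,p in dict(bolt=(171.5,216.5,.073),postA=(145,31,.098),postB=(318,140,.098),oc=(201,186,.064),oo=(312,161,.064),b3=(221,123,.05),b2=(121,123,.05),s1=(507,98,.02),s2=(523,193,.02)).items(): print(n,ray(s,p[:2],p[2]))
b=ray(s,(171.5,216.5),.073)
for p in [(140,35),(318,139)]:
    q=ray(s,p,.098)-b; print(np.hypot(*q),np.degrees(np.arctan2(q[1],q[0])))
for p in [(201,186),(312,161)]:
    q=ray(s,p,.064)-b; print(np.hypot(*q),np.degrees(np.arctan2(q[1],q[0])))
p=np.array([ray(s,p,.064) for p in [(201,186),(203,243)]]); print(p, np.hypot(*(p[0]-p[1])))
```

```text
bolt [0.48181513 0.06849907]
postA [0.58611449 0.02619136]
postB [ 0.49967229 -0.04221606]
oc [0.49339199 0.04303826]
oo [ 0.4830224 -0.0361614]
b3 [0.52849563 0.01524733]
b2 [0.55307469 0.08179194]
s1 [ 0.46897674 -0.1961594 ]
s2 [ 0.38757149 -0.19591905]
0.1105603716273752 -20.613134994601626
0.11241297030505427 -80.57861355120293
0.02796920273620606 -65.54903566308629
0.1046674305297779 -89.33911574579454
[[0.49339199 0.04303826]
 [0.45316897 0.05934287]] 0.043401966471293
```

```bash
python3 -m handwheel '[[-1,-0.15,-0.06,0,0,0,0],[-1,0,0,0.8,0,0,0],[-1,0,0,0.8,0,0,0],[-1,0,0,0.8,0,0,0],[-1,0,0,0.6,0,0,0]]' 
python3 -m handwheel '[[-1,0,0,0.4,0,0,0],[-1,0,0,0.3,0,0,0],[-1,0,0,0.3,0,0,0],[-1,0,0,0.1,0,0,0],[-1,0,0,0,0,0,0]]'
```

```text
clock: 10.88
tool_pos: [0.4523, 0.0021, 0.2439]
orientation: [180.0, 0.0, -20.3]
force: [0.3, -0.5, -0.6]
opening: 0.0518
gripper_force: 30.0
clock: 11.5
tool_pos: [0.4527, 0.0024, 0.2172]
orientation: [180.0, -0.0, -20.3]
force: [0.4, 0.3, -0.4]
opening: 0.0519
gripper_force: 30.0
```

```bash
python3 -m handwheel '[[-1,0,0,0.04,0,0,0],[-1,0,0,0.02,0,0,0],[0.3,0,0,0,0,0,0],[0.3,0,0,0,0,0,0]]' 
python3 -m handwheel '[[0.3,0,0,-0.5,0,0,0],[0.3,0,0,-1,0,0,0],[0.3,0,0,-1,0,0,0],[0.3,0,0,-1,0,0,0],[0.3,0,0,-1,0,0,0]]'
python3 -m handwheel '[[0.3,0,0,0,0,0,0]]'
python3 - <<'E'
from h import *
s,o=wristcam(); print(o["tool_pos"],o["orientation"])
cv2.imwrite("pics/w3.png",s["color"][:,:,::-1])
np.savez("w3.npz",R=s["R"],t=s["t"])
E
```

```text
clock: 12.0
tool_pos: [0.4527, 0.0024, 0.2158]
orientation: [-180.0, -0.0, -20.3]
force: [-0.1, 1.0, 0.5]
opening: 0.0568
gripper_force: 0.0
clock: 12.62
tool_pos: [0.4525, 0.0023, 0.33]
orientation: [-180.0, -0.0, -20.3]
force: [-0.1, -0.0, 0.8]
opening: 0.057
gripper_force: 0.0
clock: 12.75
tool_pos: [0.4532, 0.0025, 0.3309]
orientation: [-179.8, -0.2, -20.3]
force: [0.3, 0.1, -0.1]
opening: 0.0568
gripper_force: 0.0
[0.45322291 0.00251009 0.33092847] [-179.81615188   -0.2180424   -20.29538102]
```

View pics/w3.png

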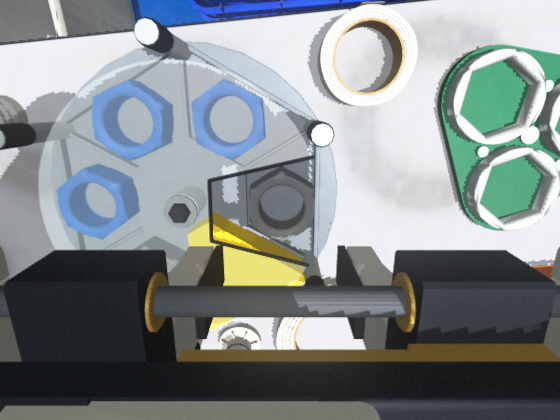

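Grey nut lies in the pocket at (282,201), cover corner (211,180). Now to post A for the first 60° turn.

```bash
python3 -m handwheel '[[-0.2,0,0,0,0,0,1],[-0.2,0,0,0,0,0,1],[-0.2,0,0,0,0,0,1],[-0.2,0,0,0,0,0,1],[-0.2,0,0,0,0,0,0.9]]' >/dev/null
python3 -m handwheel '[[-0.2,0.5,-0.98,0,0,0,0],[-0.2,0.5,-0.98,0,0,0,0],[-0.2,0.5,-0.98,0,0,0,0],[-0.2,0.5,-0.98,0,0,0,0],[-0.2,0.56,-1,0,0,0,0]]' >/dev/null
python3 -m handwheel '[[-0.2,0,0,0,0,0,0],[-0.2,0,0,0,0,0,0]]'
```

```text
clock: 14.3
tool_pos: [0.5873, 0.0329, 0.3273]
orientation: [179.9, 0.1, -49.7]
force: [-0.2, 0.2, 0.7]
opening: 0.035
gripper_force: 0.0
```

```bash
python3 -m handwheel '[[-0.2,0,-0.05,0,0,0,0],[-0.2,0,0,1,0,0,0],[-0.2,0,0,1,0,0,0],[-0.2,0,0,0.97,0,0,0],[-0.2,0,0,0,0,0,0]]'
python3 -m handwheel '[[-1,0,0,0,0,0,0],[-1,0,0,0,0,0,0],[-1,0,0,0,0,0,0],[-1,0,0,0,0,0,0]]'
```

```text
clock: 14.92
tool_pos: [0.5878, 0.0336, 0.2526]
orientation: [179.8, 0.1, -49.7]
force: [0.1, 0.0, 0.2]
opening: 0.0352
gripper_force: 0.0
clock: 15.42
tool_pos: [0.5893, 0.034, 0.255]
orientation: [-179.9, -0.1, -49.7]
force: [-0.2, 1.5, 6.9]
opening: 0.013
gripper_force: 30.0
```

```bash
python3 -m handwheel '[[-1,0.172,0.37,0,0,0,0],[-1,0.172,0.37,0,0,0,0],[-1,0.105,0.394,0,0,0,0]]'
python3 - <<'E'
from h import *
s,o=wristcam(); print(o["tool_pos"],o["orientation"])
cv2.imwrite("pics/w4.png",s["color"][:,:,::-1])
E
```

```text
clock: 15.8
tool_pos: [0.5759, 0.0065, 0.2549]
orientation: [-179.8, -0.2, -49.7]
force: [11.0, -1.6, 1.0]
opening: 0.013
gripper_force: 30.0
[0.57587258 0.00651949 0.25494351] [-1.79771319e+02 -1.58605173e-01 -4.96925817e+01]
```

View pics/w4.png

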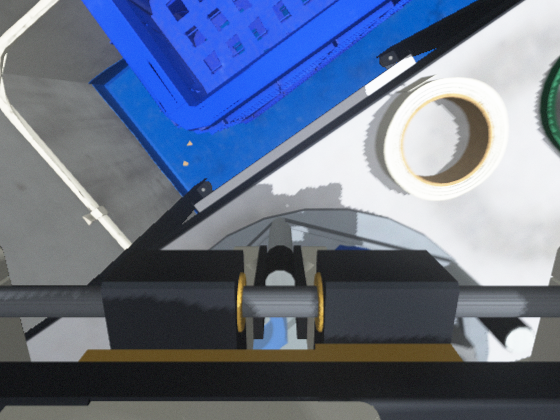

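Post is held squarely at (281,262). Continue.

```bash
python3 -m handwheel '[[-1,0.105,0.394,0,0,0,0],[-1,0.036,0.406,0,0,0,0],[-1,0.036,0.406,0,0,0,0],[-1,-0.036,0.406,0,0,0,0],[-1,-0.036,0.406,0,0,0,0]]'
python3 -m handwheel '[[-1,-0.105,0.394,0,0,0,0],[-1,-0.105,0.394,0,0,0,0],[-1,-0.172,0.37,0,0,0,0],[-1,-0.172,0.37,0,0,0,0],[-1,0,0,0,0,0,0]]'
python3 -c "
from h import *
p=get_obs()['tool_pos'][:2]-[.4784,.0727];print(np.hypot(*p),np.degrees(np.arctan2(p[1],p[0])))"
```

```text
clock: 16.48
tool_pos: [0.5379, -0.0283, 0.2546]
orientation: [-179.9, -0.1, -49.7]
force: [3.5, 1.5, 6.4]
opening: 0.0132
gripper_force: 30.0
clock: 17.1
tool_pos: [0.4986, -0.0423, 0.2543]
orientation: [180.0, 0.0, -49.7]
force: [2.3, 0.2, 6.0]
opening: 0.0128
gripper_force: 30.0
0.11677644687936481 -80.05935040227081
```

```bash
python3 -m handwheel '[[-0.2,0,0,0,0,0,0],[-0.2,0,0,0,0,0,0],[-0.2,0,0,-1,0,0,0],[-0.2,0,0,-1,0,0,0],[-0.2,0,0,-1,0,0,0]]' >/dev/null
python3 -m handwheel '[[0.41,0,0,0,0,0,-1],[0.41,0,0,0,0,0,-1],[0.41,0,0,0,0,0,-1],[0.41,0,0,0,0,0,-1],[0.41,0,0,0,0,0,-0.9]]' >/dev/null
python3 -m handwheel '[[0.41,-0.8,-0.35,0,0,0,0],[0.41,-0.8,-0.35,0,0,0,0],[0.41,-0.73,-0.35,0,0,0,0],[0.41,0,0,0,0,0,0],[0.41,0,0,0,0,0,0]]'
python3 - <<'E'
from h import *
s,o=wristcam(); print(o["tool_pos"],o["orientation"])
cv2.imwrite("pics/w5.png",s["color"][:,:,::-1]); np.savez("w5.npz",R=s["R"],t=s["t"])
E
```

```text
clock: 18.98
tool_pos: [0.4542, 0.0029, 0.3287]
orientation: [180.0, 0.0, -20.3]
force: [0.3, 0.2, 0.2]
opening: 0.0617
gripper_force: 0.0
[0.45415336 0.00289591 0.32871598] [ 1.79970968e+02  2.69850023e-02 -2.02900755e+01]
```

View pics/w5.png

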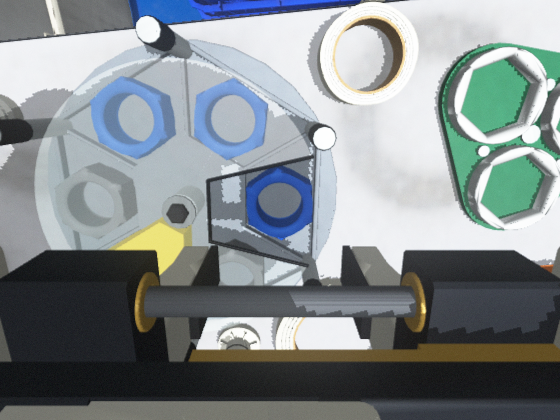

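Blue nut in the opening at (284,201), orientation aligned. Compute the correction by comparing with the grey reference.

```bash
cat > nut.py <<'E'
import sys
from h import *
def bore(img,lo=(225,165),hi=(325,250)):
    # centre of hexagonal outline of the blue nut by saturated-blue mask
    h=cv2.cvtColor(img,cv2.COLOR_RGB2HSV); m=((h[...,0]>105)&(h[...,0]<128)&(h[...,1]>150)).astype(np.uint8)*255
    k=np.zeros_like(m); k[lo[1]:hi[1],lo[0]:hi[0]]=255; m&=k
    c=max(cv2.findContours(m,cv2.RETR_EXTERNAL,cv2.CHAIN_APPROX_NONE)[0],key=cv2.contourArea)
    return cv2.minEnclosingCircle(c),cv2.boundingRect(c)
E
python3 - <<'E'
from nut import *
img=cv2.imread("pics/w5.png")[:,:,::-1].copy(); print(bore(img))
s=dict(snapshot("wrist"))
def at(f,uv):
    d=np.load(f); s["R"]=d["R"]; s["t"]=d["t"]; return ray(s,uv,.05)
a=at("w3.npz",(282,202)); b=at("w5.npz",(284.5,201.5)); print(a,b,b-a+[.4525,.0023])
# dark grey vs blue outline extents in a row profile
for f in("w3","w5"): print(cv2.imread(f"pics/{f}.png",0)[202,225:330])
E
```

```text
(((278.8583068847656, 203.3149871826172), 36.6859016418457), (246, 167, 66, 73))
[ 0.45491437 -0.0005751 ] [ 0.45466012 -0.00293853] [ 4.52245752e-01 -6.34215019e-05]
[128 123 160 192 187 164 151 145 132 122 178 197 167 129 121 120 120 121
 118 121 118  89  96 109 103 105 103 103 104 103 102  98  96  91  69  82
 108 111 110 108 109 108 110 115 108 115 113 114 113 110 114 113 110 113
 113 112 110 113 114 111 114 111 112 112 111 113 114 115 111 111 114 118
 116 115 112 115 115 108  79  89  95 105 109 109 109 109 109 109 113 123
 181 200 207 184 195 201 203 206 204 205 207 203 206 202 205]
[118 177 193 194 157 144 142 124 117 175 191 193 159 141 141 123 112 117
 115 116  89  76  77  79  76  78  74  75  75  73  69  56  50  69 105 117
 114 114 116 117 117 115 118 115 113 115 113 115 115 115 116 116 111 114
 115 113 114 115 114 112 116 114 113 116 118 119 114 113 116 118 116 115
 114 119 120  90  65  61  73  75  84  81  85  84  83  86  86  88  76 144
 186 201 201 177 198 207 206 205 206 208 205 206 207 205 204]
```

```bash
python3 -m handwheel '[[0.375,-0.055,0.025,0,0,0,0],[0.375,0,0,1,0,0,0],[0.375,0,0,1,0,0,0],[0.375,0,0,0.8,0,0,0],[0.375,0,0,0,0,0,0]]'
python3 -m handwheel '[[0.375,0,0,0.5,0,0,0],[0.375,0,0,0.3,0,0,0],[0.375,0,0,0.3,0,0,0],[0.375,0,0,0,0,0,0]]'
```

```text
clock: 19.7
tool_pos: [0.4521, 0.0025, 0.2577]
orientation: [179.9, 0.1, -20.4]
force: [0.0, 0.4, 1.2]
opening: 0.06
gripper_force: 0.0
clock: 20.2
tool_pos: [0.4524, 0.0029, 0.2309]
orientation: [180.0, 0.0, -20.3]
force: [-0.5, 0.4, 0.8]
opening: 0.0602
gripper_force: 0.0
```

```bash
python3 -m handwheel '[[0.375,0,0,0.3,0,0,0],[0.375,0,0,0.38,0,0,0],[0.375,0,0,0,0,0,0]]'
python3 -m handwheel '[[-1,0,0,0,0,0,0],[-1,0,0,0,0,0,0],[-1,0,0,0,0,0,0],[-1,0,0,0,0,0,0]]'
python3 -m handwheel '[[-1,0,0,-0.3,0,0,0],[-1,0,0,-0.5,0,0,0],[-1,0,0,-1,0,0,0],[-1,0,0,-1,0,0,0],[-1,0,0,-1,0,0,0]]'
```

```text
clock: 20.58
tool_pos: [0.4522, 0.0028, 0.2136]
orientation: [179.9, 0.1, -20.3]
force: [-0.8, 0.9, 0.6]
opening: 0.06
gripper_force: 0.0
clock: 21.08
tool_pos: [0.4526, 0.003, 0.2145]
orientation: [-180.0, -0.0, -20.3]
force: [-0.2, -0.1, -0.1]
opening: 0.0519
gripper_force: 29.7
clock: 21.7
tool_pos: [0.4525, 0.0029, 0.3113]
orientation: [-180.0, -0.0, -20.3]
force: [0.6, 0.6, -1.5]
opening: 0.0521
gripper_force: 29.7
```

```bash
python3 -m handwheel '[[-1,0.25,0.95,-0.4,0,0,0],[-1,0.25,0.94,0,0,0,0],[-1,0.25,0.94,0,0,0,0],[-1,0.25,0.94,0,0,0,0],[-1,0.25,0.94,0,0,0,0]]' >/dev/null
python3 -m handwheel '[[-1,0.25,0.94,0,0,0,0],[-1,0.25,0.94,0,0,0,0],[-1,0.25,0.94,0,0,0,0],[-1,0.25,0.94,0,0,0,0],[-1,0.25,0.94,0,0,0,0]]' >/dev/null
python3 -m handwheel '[[-1,0.25,0.94,0,0,0,0],[-1,0,0,0,0,0,1],[-1,0,0,0,0,0,1],[-1,0,0,0,0,0,1],[-1,0,0,0,0,0,1]]' >/dev/null
python3 -m handwheel '[[-1,0,0,0,0,0,1],[-1,0,0,0,0,0,1],[-1,0,0,0,0,0,1],[-1,0,0,0,0,0,1],[-1,0,0,0,0,0,1]]' >/dev/null
python3 -m handwheel '[[-1,0,0,0,0,0,1],[-1,0,0,0,0,0,1],[-1,0,0,0,0,0,0.62],[-1,0,0,0,0,0,0],[-1,0,0,0,0,0,0]]'
```

```text
clock: 24.82
tool_pos: [0.4272, -0.2636, 0.3199]
orientation: [-180.0, -0.0, -90.0]
force: [0.3, 0.1, -1.3]
opening: 0.0518
gripper_force: 29.7
```

```bash
python3 -m handwheel '[[-1,0,-0.02,1,0,0,0],[-1,0,0,1,0,0,0],[-1,0,0,1,0,0,0],[-1,0,0,0.8,0,0,0],[-1,0,0,0,0,0,0]]'
python3 -m handwheel '[[-1,0,0,0.2,0,0,0],[-1,0,0,0.2,0,0,0],[-1,0,0,0.2,0,0,0],[-1,0,0,0.2,0,0,0],[-1,0,0,0.1,0,0,0]]'
```

```text
clock: 25.45
tool_pos: [0.4272, -0.2635, 0.2233]
orientation: [179.8, 0.0, -90.0]
force: [0.8, -0.4, -0.1]
opening: 0.052
gripper_force: 29.7
clock: 26.08
tool_pos: [0.4279, -0.2635, 0.2017]
orientation: [-180.0, -0.0, -90.0]
force: [0.5, 0.3, -0.6]
opening: 0.0517
gripper_force: 29.7
```

```bash
python3 -m handwheel '[[-1,0,0,0.06,0,0,0],[-1,0,0,0,0,0,0],[0.4,0,0,0,0,0,0],[0.4,0,0,0,0,0,0]]'
python3 -m handwheel '[[0.4,0,0,-0.5,0,0,0],[0.4,0,0,-1,0,0,0],[0.4,0,0,-1,0,0,0],[0.4,0,0,-1,0,0,0],[0.4,0,0,-1,0,0,0]]'
python3 -m handwheel '[[0.4,0,0,-0.5,0,0,0],[0.4,0,0,0,0,0,0]]'
python3 - <<'E'
from h import *
s,o=wristcam(); print(o["tool_pos"],o["orientation"])
i=s["color"][:,:,::-1]; cv2.imwrite("pics/w6.png",i); np.savez("w6.npz",R=s["R"],t=s["t"])
cv2.imwrite("pics/w6z.png",cv2.resize(i[150:300,195:360],None,fx=4,fy=4,interpolation=cv2.INTER_CUBIC))
E
```

```text
clock: 26.58
tool_pos: [0.4274, -0.2636, 0.2004]
orientation: [180.0, 0.0, -90.0]
force: [1.4, -0.1, 0.2]
opening: 0.0608
gripper_force: 0.0
clock: 27.2
tool_pos: [0.4274, -0.2636, 0.3147]
orientation: [-180.0, -0.0, -90.0]
force: [0.9, -0.1, -0.1]
opening: 0.0611
gripper_force: 0.0
clock: 27.45
tool_pos: [0.4278, -0.2636, 0.3263]
orientation: [-179.9, -0.0, -90.0]
force: [-0.3, -0.5, -0.5]
opening: 0.0615
gripper_force: 0.0
[ 0.42777643 -0.2636125   0.32634605] [-1.79881886e+02 -1.81327867e-02 -9.00405751e+01]
```

View pics/w6z.png

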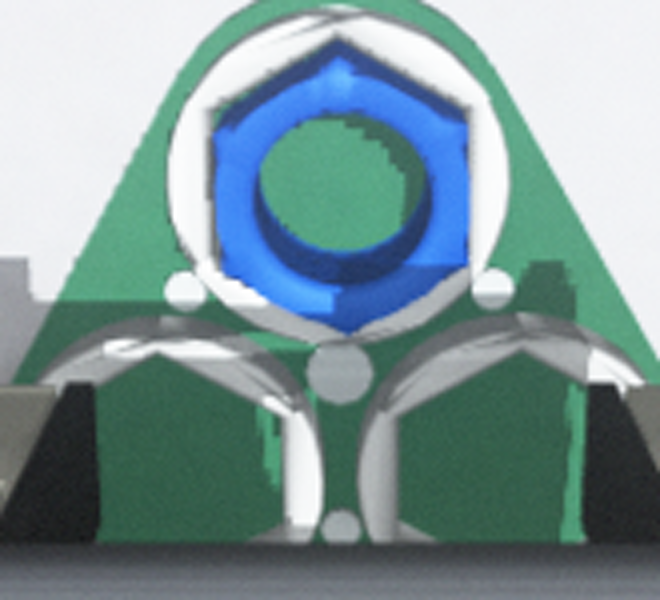

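Nut seated in socket 3 at crop (342,200). Next turn.

```bash
python3 -m handwheel '[[-0.2,0,0,0,0,0,-1],[-0.2,0,0,0,0,0,-1],[-0.2,0,0,0,0,0,-1],[-0.2,0,0,0,0,0,-1],[-0.2,0,0,0,0,0,-1]]' >/dev/null
python3 -m handwheel '[[-0.2,0,0,0,0,0,-1],[-0.2,0,0,0,0,0,-0.72],[-0.2,-0.375,-0.967,0,0,0,0],[-0.2,-0.375,-0.967,0,0,0,0],[-0.2,-0.375,-0.967,0,0,0,0]]' >/dev/null
python3 -m handwheel '[[-0.2,-0.375,-0.967,0,0,0,0],[-0.2,-0.375,-0.967,0,0,0,0],[-0.2,-0.375,-0.967,0,0,0,0],[-0.2,-0.375,-0.967,0,0,0,0],[-0.2,-0.375,-0.967,0,0,0,0]]' >/dev/null
python3 -m handwheel '[[-0.2,-0.375,-0.967,0,0,0,0],[-0.2,-0.375,-0.967,0,0,0,0],[-0.2,-0.375,-0.967,0,0,0,0],[-0.2,-0.375,-0.967,0,0,0,0],[-0.2,-0.375,-0.967,0,0,0,0]]' >/dev/null
python3 -m handwheel '[[-0.2,0,0,0,0,0,0],[-0.2,0,0,0,0,0,0]]'
```

```text
clock: 30.25
tool_pos: [0.5886, 0.0329, 0.3252]
orientation: [180.0, 0.0, -49.7]
force: [0.3, 0.8, 0.1]
opening: 0.0353
gripper_force: 0.0
```

```bash
python3 -m handwheel '[[-0.2,0,0,1,0,0,0],[-0.2,0,0,1,0,0,0],[-0.2,0,0,0.89,0,0,0],[-1,0,0,0,0,0,0],[-1,0,0,0,0,0,0]]'
python3 -m handwheel '[[-1,0,0,0,0,0,0],[-1,0,0,0,0,0,0],[-1,0.172,0.37,0,0,0,0],[-1,0.172,0.37,0,0,0,0],[-1,0.105,0.394,0,0,0,0]]'
python3 -m handwheel '[[-1,0.105,0.394,0,0,0,0],[-1,0.036,0.406,0,0,0,0],[-1,0.036,0.406,0,0,0,0],[-1,-0.036,0.406,0,0,0,0],[-1,-0.036,0.406,0,0,0,0]]'
python3 -m handwheel '[[-1,-0.105,0.394,0,0,0,0],[-1,-0.105,0.394,0,0,0,0],[-1,-0.172,0.37,0,0,0,0],[-1,-0.18,0.4,0,0,0,0],[-1,0,0,0,0,0,0]]'
python3 -c "
from h import *
p=get_obs()['tool_pos'][:2]-[.4784,.0727];print(np.hypot(*p),np.degrees(np.arctan2(p[1],p[0])))"
```

```text
clock: 30.88
tool_pos: [0.589, 0.0324, 0.2541]
orientation: [-180.0, -0.0, -49.7]
force: [1.2, 0.3, 0.1]
opening: 0.0205
gripper_force: 0.0
clock: 31.5
tool_pos: [0.5753, 0.0053, 0.2542]
orientation: [-179.8, -0.1, -49.7]
force: [6.3, -0.7, 2.8]
opening: 0.0127
gripper_force: 30.0
clock: 32.12
tool_pos: [0.538, -0.0296, 0.254]
orientation: [-179.9, -0.1, -49.7]
force: [5.1, -1.1, 3.9]
opening: 0.0132
gripper_force: 30.0
clock: 32.75
tool_pos: [0.4977, -0.0438, 0.2537]
orientation: [-180.0, -0.0, -49.7]
force: [-0.1, 0.5, 7.6]
opening: 0.0132
gripper_force: 30.0
0.11811349966878038 -80.57138343590535
```

Release, return to the viewing pose, and measure the nut numerically.

```bash
python3 -m handwheel '[[-0.2,0,0,0,0,0,0],[-0.2,0,0,0,0,0,0],[-0.2,0,0,-1,0,0,0],[-0.2,0,0,-1,0,0,0],[-0.2,0,0,-1,0,0,0]]' >/dev/null
python3 -m handwheel '[[0.375,0,0,0,0,0,-1],[0.375,0,0,0,0,0,-1],[0.375,0,0,0,0,0,-1],[0.375,0,0,0,0,0,-1],[0.375,0,0,0,0,0,-0.9]]' >/dev/null
python3 -m handwheel '[[0.375,-0.8,-0.4,0,0,0,0],[0.375,-0.8,-0.4,0,0,0,0],[0.375,-0.76,-0.38,0,0,0,0],[0.375,0,0,0,0,0,0],[0.375,0,0,0,0,0,0]]'
cat >> nut.py <<'E'
def look(name):
    s,o=wristcam(); i=s["color"]; cv2.imwrite(f"pics/{name}.png",i[:,:,::-1]); np.savez(name+".npz",R=s["R"],t=s["t"])
    c,b=bore(i); r=np.load("w5.npz"); s5=dict(s); s5["R"]=r["R"]; s5["t"]=r["t"]
    ref,_=bore(cv2.imread("pics/w5.png")[:,:,::-1].copy())
    d=ray(s,c[0],.05)-ray(s5,ref[0],.05); y=np.radians(-20.3); 
    print("bbox",b,"circle",c,"ref",ref,"shift vs first nut tool x,y mm",1e3*(d@[np.cos(y),np.sin(y)]),1e3*(d@[np.sin(y),-np.cos(y)]),"tcp",o["tool_pos"].round(4))
    return i
E
python3 - <<'E'
from nut import *
look("w7")
E
```

```text
clock: 34.62
tool_pos: [0.4536, 0.0046, 0.3279]
orientation: [180.0, 0.0, -20.3]
force: [-0.7, 0.6, -0.6]
opening: 0.0603
gripper_force: 0.0
bbox (248, 166, 70, 75) circle ((281.7684020996094, 202.89125061035156), 37.413963317871094) ref ((278.8583068847656, 203.3149871826172), 36.6859016418457) shift vs first nut tool x,y mm -0.4976626246563393 0.8344942777648463 tcp [0.4536 0.0046 0.3279]
```

```bash
python3 -m handwheel '[[0.375,-0.03,0.08,0,0,0,0],[0.375,0,0,1,0,0,0],[0.375,0,0,1,0,0,0],[0.375,0,0,0.8,0,0,0],[0.375,0,0,0.4,0,0,0]]'
python3 -m handwheel '[[0.375,0,0,0.3,0,0,0],[0.375,0,0,0.3,0,0,0],[0.375,0,0,0.3,0,0,0],[0.375,0,0,0.2,0,0,0],[0.375,0,0,0.26,0,0,0]]'
python3 -m handwheel '[[0.375,0,0,0,0,0,0],[-1,0,0,0,0,0,0],[-1,0,0,0,0,0,0],[-1,0,0,0,0,0,0],[-1,0,0,0,0,0,0]]'
python3 -m handwheel '[[-1,0,0,-0.3,0,0,0],[-1,0,0,-0.5,0,0,0],[-1,0,0,-1,0,0,0],[-1,0,0,-1,0,0,0],[-1,0,0,-1,0,0,0]]'
```

```text
clock: 35.3
tool_pos: [0.4521, 0.0027, 0.2471]
orientation: [179.9, 0.1, -20.4]
force: [-0.6, -0.8, 0.4]
opening: 0.0599
gripper_force: 0.0
clock: 35.92
tool_pos: [0.4523, 0.0032, 0.214]
orientation: [-180.0, -0.0, -20.3]
force: [0.5, -0.4, 0.7]
opening: 0.0606
gripper_force: 0.0
clock: 36.55
tool_pos: [0.4522, 0.0032, 0.2143]
orientation: [-180.0, -0.0, -20.3]
force: [-0.9, -0.1, -0.4]
opening: 0.0538
gripper_force: 28.6
clock: 37.17
tool_pos: [0.4521, 0.0031, 0.311]
orientation: [-180.0, -0.0, -20.3]
force: [0.1, 0.4, -1.0]
opening: 0.0536
gripper_force: 28.6
```

```bash
cat >> nut.py <<'E'
def ang(i,pose,z=.05,lo=(225,165),hi=(325,250)):
    h=cv2.cvtColor(i,cv2.COLOR_RGB2HSV); m=((h[...,0]>105)&(h[...,0]<128)&(h[...,1]>150)).astype(np.uint8)*255
    k=np.zeros_like(m); k[lo[1]:hi[1],lo[0]:hi[0]]=255; m&=k
    c=max(cv2.findContours(m,cv2.RETR_EXTERNAL,cv2.CHAIN_APPROX_NONE)[0],key=cv2.contourArea)
    hull=cv2.convexHull(c)[:,0].astype(float); W=np.array([ray(pose,p,z) for p in hull])
    # edge directions weighted by length, mod 60
    e=np.diff(np.vstack([W,W[:1]]),axis=0); L=np.hypot(*e.T); a=np.arctan2(e[:,1],e[:,0])
    return np.degrees(np.angle((L**2*np.exp(6j*a)).sum()))/6, sorted(zip((L*1e3).round(1),np.degrees(a).round(0)))[-8:]
E
python3 - <<'E'
from nut import *
s=dict(snapshot("wrist"))
for f in("w5","w7"):
    d=np.load(f+".npz"); s["R"]=d["R"]; s["t"]=d["t"]; print(f,ang(cv2.imread(f"pics/{f}.png")[:,:,::-1].copy(),s))
q,o=wristcam(); i=q["color"]; cv2.imwrite("pics/w8.png",i[:,:,::-1]); print(o["tool_pos"],o["opening"])
cv2.imwrite("pics/w8z.png",cv2.resize(i[160:330,190:370,::-1],None,fx=3.3,fy=3.3,interpolation=cv2.INTER_CUBIC))
E
```

```text
w5 (np.float64(-18.65897963667985), [(np.float64(9.6), np.float64(-75.0)), (np.float64(9.6), np.float64(48.0)), (np.float64(10.2), np.float64(39.0)), (np.float64(10.6), np.float64(-152.0)), (np.float64(11.0), np.float64(108.0)), (np.float64(12.1), np.float64(100.0)), (np.float64(13.7), np.float64(-22.0)), (np.float64(28.7), np.float64(161.0))])
w7 (np.float64(29.83855979462083), [(np.float64(10.8), np.float64(98.0)), (np.float64(11.1), np.float64(149.0)), (np.float64(11.4), np.float64(-29.0)), (np.float64(11.4), np.float64(154.0)), (np.float64(11.5), np.float64(28.0)), (np.float64(12.9), np.float64(89.0)), (np.float64(13.3), np.float64(-29.0)), (np.float64(21.6), np.float64(-154.0))])
[0.45310173 0.00333021 0.31414031] 0.053363025981340365
```

View pics/w8z.png

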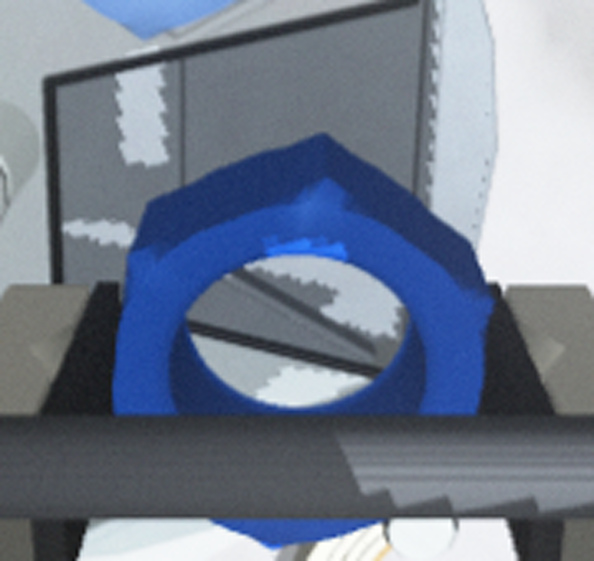

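Nut is held skewed about 6° clockwise (vertex at crop (325,135)); set it down again, turn the jaws and regrip.

```bash
python3 -m handwheel '[[-1,0,0,1,0,0,0],[-1,0,0,1,0,0,0],[-1,0,0,0.8,0,0,0],[-1,0,0,0.6,0,0,0],[-1,0,0,0.4,0,0,0]]'
python3 -m handwheel '[[-1,0,0,0.04,0,0,0],[0.375,0,0,0,0,0,0],[0.375,0,0,0,0,0,0],[0.375,0,0,0,0,0,1],[0.375,0,0,0,0,0,0]]'
python3 -m handwheel '[[-1,0,0,0,0,0,0],[-1,0,0,0,0,0,0],[-1,0,0,0,0,0,0],[-1,0,0,0,0,0,0]]'
```

```text
clock: 37.9
tool_pos: [0.452, 0.003, 0.2136]
orientation: [180.0, 0.0, -20.3]
force: [-6.8, -4.6, 40.0]
opening: 0.0538
gripper_force: 29.8
clock: 38.52
tool_pos: [0.4522, 0.0032, 0.2133]
orientation: [-180.0, -0.0, -26.3]
force: [0.3, 0.7, 0.2]
opening: 0.0606
gripper_force: 0.0
clock: 39.02
tool_pos: [0.4522, 0.0032, 0.2132]
orientation: [-180.0, -0.0, -26.3]
force: [0.1, -0.1, 1.7]
opening: 0.0517
gripper_force: 29.9
```

```bash
python3 -m handwheel '[[-1,0,0,-0.3,0,0,0],[-1,0,0,-0.5,0,0,0],[-1,0,0,-1,0,0,0],[-1,0,0,-1,0,0,0],[-1,0,0,-1,0,0,0]]'
python3 -m handwheel '[[-1,0,0,-0.45,0,0,0.62],[-1,0.18,0.903,0,0,0,0],[-1,0.18,0.903,0,0,0,0],[-1,0.18,0.903,0,0,0,0],[-1,0.18,0.903,0,0,0,0]]'
python3 -m handwheel '[[-1,0.18,0.903,0,0,0,0],[-1,0.18,0.903,0,0,0,0],[-1,0.18,0.903,0,0,0,0],[-1,0.18,0.903,0,0,0,0],[-1,0.18,0.903,0,0,0,0]]'
python3 -m handwheel '[[-1,0,0,0,0,0,0],[-1,0,0,0,0,0,0]]'
```

```text
clock: 39.65
tool_pos: [0.452, 0.0031, 0.3099]
orientation: [-180.0, -0.0, -26.3]
force: [0.1, 0.2, -1.2]
opening: 0.0516
gripper_force: 29.9
clock: 40.28
tool_pos: [0.4221, -0.0847, 0.3204]
orientation: [-180.0, -0.0, -30.0]
force: [0.8, -0.6, -1.0]
opening: 0.0519
gripper_force: 29.9
clock: 40.9
tool_pos: [0.3851, -0.1937, 0.3204]
orientation: [-180.0, -0.1, -30.0]
force: [-0.1, 0.2, -1.0]
opening: 0.0518
gripper_force: 29.9
clock: 41.15
tool_pos: [0.3855, -0.1929, 0.32]
orientation: [-180.0, -0.0, -30.1]
force: [0.3, -0.3, -1.0]
opening: 0.0514
gripper_force: 29.9
```

```bash
python3 -m handwheel '[[-1,0,0,1,0,0,0],[-1,0,0,1,0,0,0],[-1,0,0,1,0,0,0],[-1,0,0,0.8,0,0,0],[-1,0,0,0.2,0,0,0]]'
python3 -m handwheel '[[-1,0,0,0.2,0,0,0],[-1,0,0,0.2,0,0,0],[-1,0,0,0.1,0,0,0],[-1,0,0,0,0,0,0]]'
```

```text
clock: 41.78
tool_pos: [0.3855, -0.1925, 0.2187]
orientation: [179.9, 0.1, -30.0]
force: [0.7, 0.9, -0.0]
opening: 0.0517
gripper_force: 29.9
clock: 42.28
tool_pos: [0.3857, -0.193, 0.2071]
orientation: [-180.0, -0.0, -30.0]
force: [-0.3, 0.8, -0.7]
opening: 0.0515
gripper_force: 29.9
```

```bash
python3 -m handwheel '[[-1,0,0,0.1,0,0,0],[-1,0,0,0.1,0,0,0],[-1,0,0,0.06,0,0,0],[-1,0,0,0,0,0,0]]'
```

```text
clock: 42.78
tool_pos: [0.3857, -0.193, 0.2003]
orientation: [-180.0, -0.0, -30.0]
force: [1.3, 0.4, -1.7]
opening: 0.0518
gripper_force: 29.9
```

```bash
python3 -m handwheel '[[0.4,0,0,0,0,0,0],[0.4,0,0,0,0,0,0],[0.4,0,0,-0.5,0,0,0],[0.4,0,0,-1,0,0,0],[0.4,0,0,-1,0,0,0]]'
python3 -m handwheel '[[0.4,0,0,-1,0,0,0],[0.4,0,0,-1,0,0,0],[0.4,0,0,-0.5,0,0,0]]'
python3 - <<'E'
from h import *
s,o=wristcam(); i=s["color"]; cv2.imwrite("pics/w9.png",i[:,:,::-1])
for p in [(.3865,-.1935,.036),(.4275,-.2645,.036),(.4685,-.1935,.02)]:
    q=s["R"]@np.array(p)+s["t"]; print(s["fx"]*q[0]/q[2]+s["cx"],s["fy"]*q[1]/q[2]+s["cy"])
E
python3 -m handwheel '[[-0.2,0,0,0,0,0,1],[-0.2,0,0,0,0,0,1],[-0.2,0,0,0,0,0,1],[-0.2,0,0,0,0,0,0.28],[-0.2,0,0,0,0,0,0]]' >/dev/null
python3 -m handwheel '[[-0.2,-0.135,-0.998,0,0,0,0],[-0.2,-0.135,-0.998,0,0,0,0],[-0.2,-0.135,-0.998,0,0,0,0],[-0.2,-0.135,-0.998,0,0,0,0],[-0.2,-0.135,-0.998,0,0,0,0]]' >/dev/null
python3 -m handwheel '[[-0.2,-0.135,-0.998,0,0,0,0],[-0.2,-0.135,-0.998,0,0,0,0],[-0.2,-0.135,-0.998,0,0,0,0],[-0.2,-0.135,-0.998,0,0,0,0],[-0.2,-0.135,-0.998,0,0,0,0]]' >/dev/null
python3 -m handwheel '[[-0.2,-0.135,-0.998,0,0,0,0],[-0.2,-0.135,-0.998,0,0,0,0],[-0.2,0,0,0,0,0,0],[-0.2,0,0,0,0,0,0]]'
```

```text
clock: 43.4
tool_pos: [0.3855, -0.193, 0.2644]
orientation: [180.0, -0.0, -30.0]
force: [1.0, -0.6, -0.5]
opening: 0.0612
gripper_force: 0.0
clock: 43.78
tool_pos: [0.3856, -0.193, 0.3274]
orientation: [-179.9, -0.1, -30.0]
force: [0.2, -0.2, -0.7]
opening: 0.0617
gripper_force: 0.0
278.22083816222266 200.3318464362265
331.7163484401061 110.87366272089075
227.6079511989159 110.51551886271217
clock: 46.2
tool_pos: [0.5878, 0.0317, 0.3251]
orientation: [180.0, 0.0, -49.7]
force: [-0.7, 0.2, 1.1]
opening: 0.035
gripper_force: 0.0
```

View pics/w9.png

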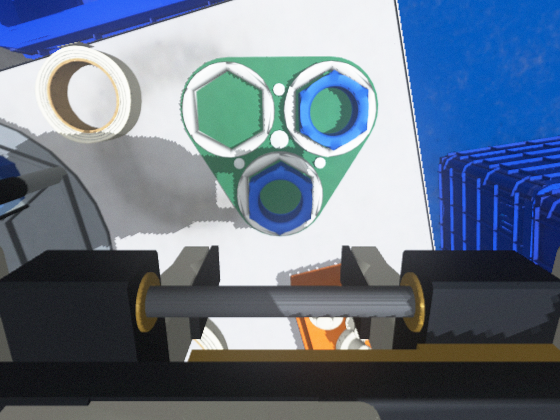

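Sockets 2 (282,195) and 3 (333,112) hold nuts; the one in socket 3 looks a bit turned. Measure numerically.

Run:
```python
from nut import *
from scipy.spatial.transform import Rotation as Ro
s=dict(snapshot("wrist"))
def pose(p,e):
    T=np.eye(4); T[:3,:3]=Ro.from_euler("xyz",e,degrees=True).as_matrix(); T[:3,3]=p
    M=np.linalg.inv(T@np.array(s["tool_from_camera"])); s["R"]=M[:3,:3]; s["t"]=M[:3,3]
def rep(f,lo,hi):
    i=cv2.imread(f"pics/{f}.png")[:,:,::-1].copy(); print(f,ang(i,s,.036,lo,hi),bore(i,lo,hi))
    h=cv2.cvtColor(i,cv2.COLOR_RGB2HSV); m=((h[...,0]>40)&(h[...,0]<95)&(h[...,1]>60)).astype(np.uint8)
    k=np.zeros_like(m); k[lo[1]:hi[1],lo[0]:hi[0]]=1; m&=k
    n,l,st,c=cv2.connectedComponentsWithStats(m)
    print("green",[(st[j].tolist(),ray(s,c[j],.008).round(4)) for j in range(1,n) if st[j,4]>150])
pose([.3856,-.193,.3274],[-179.9,-.1,-30.0])
rep("w9",(290,62),(380,155)); rep("w9",(240,155),(325,240))
d=np.load("w6.npz"); s["R"]=d["R"]; s["t"]=d["t"]; rep("w6",(235,150),(325,235))
```

```text
w9 (np.float64(-28.021496351899316), [(np.float64(6.8), np.float64(-89.0)), (np.float64(8.9), np.float64(34.0)), (np.float64(9.9), np.float64(32.0)), (np.float64(18.4), np.float64(-87.0)), (np.float64(23.2), np.float64(92.0)), (np.float64(23.7), np.float64(152.0)), (np.float64(27.0), np.float64(-148.0)), (np.float64(28.8), np.float64(-29.0))]) (((333.2077941894531, 109.53384399414062), 39.541873931884766), (300, 70, 68, 80))
green [([290, 62, 30, 23, 266], array([ 0.4687, -0.2596])), ([342, 62, 36, 93, 274], array([ 0.4113, -0.2902])), ([296, 70, 35, 62, 197], array([ 0.4473, -0.2544])), ([310, 88, 42, 45, 1472], array([ 0.4265, -0.2671])), ([290, 136, 25, 19, 182], array([ 0.4126, -0.2274]))]
w9 (np.float64(28.505664994530516), [(np.float64(8.7), np.float64(-26.0)), (np.float64(9.1), np.float64(25.0)), (np.float64(9.3), np.float64(-36.0)), (np.float64(12.0), np.float64(-31.0)), (np.float64(12.2), np.float64(96.0)), (np.float64(16.2), np.float64(-93.0)), (np.float64(18.6), np.float64(152.0)), (np.float64(27.0), np.float64(-153.0))]) (((279.82659912109375, 198.23094177246094), 35.240745544433594), (249, 163, 63, 71))
green [([299, 155, 26, 67, 307], array([ 0.3831, -0.2312])), ([260, 180, 41, 34, 1047], array([ 0.3826, -0.193 ]))]
w6 (np.float64(-27.92243523080756), [(np.float64(9.9), np.float64(-21.0)), (np.float64(10.3), np.float64(37.0)), (np.float64(10.6), np.float64(-147.0)), (np.float64(11.4), np.float64(28.0)), (np.float64(11.9), np.float64(152.0)), (np.float64(15.2), np.float64(-148.0)), (np.float64(18.6), np.float64(-89.0)), (np.float64(28.8), np.float64(91.0))]) (((280.23809814453125, 198.0), 35.14685821533203), (248, 164, 64, 69))
green [([235, 150, 90, 85, 973], array([ 0.4264, -0.2697])), ([260, 179, 41, 33, 1047], array([ 0.4266, -0.2631]))]
```

Both seated and unchanged (angle −28° as before). Third turn.

```bash
python3 -m handwheel '[[-0.2,0,0,1,0,0,0],[-0.2,0,0,1,0,0,0],[-0.2,0,0,0.86,0,0,0],[-1,0,0,0,0,0,0],[-1,0,0,0,0,0,0]]'
python3 -m handwheel '[[-1,0,0,0,0,0,0],[-1,0,0,0,0,0,0],[-1,0.172,0.37,0,0,0,0],[-1,0.172,0.37,0,0,0,0],[-1,0.105,0.394,0,0,0,0]]'
python3 -m handwheel '[[-1,0.105,0.394,0,0,0,0],[-1,0.036,0.406,0,0,0,0],[-1,0.036,0.406,0,0,0,0],[-1,-0.036,0.406,0,0,0,0],[-1,-0.036,0.406,0,0,0,0]]'
python3 -m handwheel '[[-1,-0.105,0.394,0,0,0,0],[-1,-0.105,0.394,0,0,0,0],[-1,-0.172,0.37,0,0,0,0],[-1,-0.172,0.37,0,0,0,0],[-1,0,0,0,0,0,0]]'
python3 -c "
from h import *
p=get_obs()['tool_pos'][:2]-[.4784,.0727];print(np.hypot(*p),np.degrees(np.arctan2(p[1],p[0])))"
python3 -m handwheel '[[-0.2,0,0,0,0,0,0],[-0.2,0,0,0,0,0,0],[-0.2,0,0,-1,0,0,0],[-0.2,0,0,-1,0,0,0],[-0.2,0,0,-1,0,0,0]]'
python3 -m handwheel '[[0.375,0,0,0,0,0,-1],[0.375,0,0,0,0,0,-1],[0.375,0,0,0,0,0,-1],[0.375,0,0,0,0,0,-1],[0.375,0,0,0,0,0,-0.9]]' >/dev/null
python3 -m handwheel '[[0.375,-0.8,-0.38,0,0,0,0],[0.375,-0.8,-0.38,0,0,0,0],[0.375,-0.76,-0.36,0,0,0,0],[0.375,0,0,0,0,0,0],[0.375,0,0,0,0,0,0]]'
python3 - <<'E'
from nut import *
i=look("w10")
d=np.load("w10.npz"); s=dict(snapshot("wrist")); s["R"]=d["R"]; s["t"]=d["t"]; print(ang(i,s))
E
```

```text
clock: 46.88
tool_pos: [0.5881, 0.0313, 0.2549]
orientation: [-179.9, -0.0, -49.7]
force: [0.2, -1.0, 0.7]
opening: 0.0209
gripper_force: 0.0
clock: 47.5
tool_pos: [0.5744, 0.0042, 0.255]
orientation: [-179.8, -0.1, -49.7]
force: [6.5, -0.2, 3.1]
opening: 0.0129
gripper_force: 30.0
clock: 48.12
tool_pos: [0.5369, -0.0306, 0.2547]
orientation: [-179.9, -0.1, -49.7]
force: [4.1, 1.9, 5.7]
opening: 0.0132
gripper_force: 30.0
clock: 48.75
tool_pos: [0.4978, -0.0447, 0.2545]
orientation: [-180.0, -0.0, -49.7]
force: [0.2, 0.8, 6.4]
opening: 0.0137
gripper_force: 30.0
0.11894154037076474 -80.62775118348303
clock: 49.38
tool_pos: [0.4978, -0.0445, 0.3289]
orientation: [179.9, 0.1, -49.7]
force: [0.0, 0.6, -0.4]
opening: 0.0352
gripper_force: 0.0
clock: 50.62
tool_pos: [0.453, 0.0024, 0.3287]
orientation: [180.0, 0.0, -20.3]
force: [-0.8, -0.2, -0.8]
opening: 0.06
gripper_force: 0.0
bbox (243, 174, 67, 75) circle ((276.0, 211.0), 37.2156867980957) ref ((278.8583068847656, 203.3149871826172), 36.6859016418457) shift vs first nut tool x,y mm -7.201055032038293 -1.4022703943459331 tcp [0.453  0.0024 0.3287]
(np.float64(-27.47375629283418), [(np.float64(10.5), np.float64(148.0)), (np.float64(10.8), np.float64(-89.0)), (np.float64(11.1), np.float64(41.0)), (np.float64(11.2), np.float64(-144.0)), (np.float64(11.8), np.float64(-22.0)), (np.float64(12.9), np.float64(-85.0)), (np.float64(13.7), np.float64(-160.0)), (np.float64(16.5), np.float64(-27.0))])
```

Run:
```python
from nut import *
i=cv2.imread("pics/w10.png"); r=i[:,:,::-1].copy()
for hy in(250,256,265): print(bore(r,(225,165),(325,hy)))
cv2.imwrite("pics/w10z.png",cv2.resize(i[140:300,190:350],None,fx=3.7,fy=3.7,interpolation=cv2.INTER_CUBIC))
```

```text
(((276.0, 211.0), 37.2156867980957), (243, 174, 67, 75))
(((276.0, 211.0), 37.2156867980957), (243, 174, 67, 75))
(((276.0, 211.0), 37.2156867980957), (243, 174, 67, 75))
```

View pics/w10z.png

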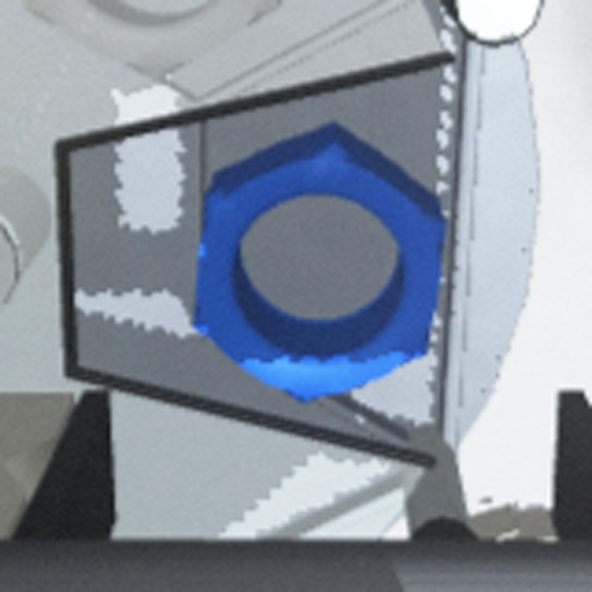

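```bash
python3 -m handwheel '[[0.35,-0.32,-0.02,0,0,0,0],[0.35,0,0,0.8,0,0,1],[0.35,0,0,0.9,0,0,0.12],[0.35,0,0,0.9,0,0,0],[0.35,0,0,0.2,0,0,0]]'
python3 -m handwheel '[[0.35,0,0,0.2,0,0,0],[0.35,0,0,0.2,0,0,0],[0.35,0,0,0.2,0,0,0],[0.35,0,0,0,0,0,0]]'
```

```text
clock: 51.35
tool_pos: [0.4449, 0.0055, 0.2578]
orientation: [179.9, 0.1, -27.1]
force: [-0.3, -0.3, 0.2]
opening: 0.0594
gripper_force: 0.0
clock: 51.85
tool_pos: [0.4455, 0.0058, 0.2438]
orientation: [180.0, 0.0, -27.0]
force: [0.8, -0.5, 0.6]
opening: 0.0593
gripper_force: 0.0
```

```bash
python3 -m handwheel '[[0.35,0,0,0.25,0,0,0],[0.35,0,0,0.2,0,0,0],[0.35,0,0,0.2,0,0,0],[0.35,0,0,0,0,0,0]]'
python3 -m handwheel '[[0.35,0,0,0.25,0,0,0],[0.35,0,0,0.28,0,0,0],[0.35,0,0,0,0,0,0]]'
python3 -m handwheel '[[-1,0,0,0,0,0,0],[-1,0,0,0,0,0,0],[-1,0,0,0,0,0,0],[-1,0,0,0,0,0,0]]'
```

```text
clock: 52.35
tool_pos: [0.4454, 0.0057, 0.2271]
orientation: [179.9, 0.0, -27.0]
force: [0.3, 0.1, -0.7]
opening: 0.0587
gripper_force: 0.0
clock: 52.72
tool_pos: [0.4453, 0.0057, 0.2137]
orientation: [179.9, 0.1, -27.0]
force: [-0.4, 0.2, 1.6]
opening: 0.0591
gripper_force: 0.0
clock: 53.22
tool_pos: [0.4456, 0.0058, 0.2145]
orientation: [-180.0, -0.0, -27.0]
force: [0.0, -0.9, -1.7]
opening: 0.0518
gripper_force: 30.0
```

```bash
python3 -m handwheel '[[-1,0,0,-0.3,0,0,0],[-1,0,0,-0.5,0,0,0],[-1,0,0,-1,0,0,0],[-1,0,0,-1,0,0,0],[-1,0,0,-1,0,0,0]]'
python3 -m handwheel '[[-1,0,0,-0.42,0,0,0],[-1,0.63,0.96,0,0,0,0],[-1,0.63,0.96,0,0,0,0],[-1,0.63,0.96,0,0,0,0],[-1,0.63,0.96,0,0,0,0]]'
python3 -m handwheel '[[-1,0.63,0.96,0,0,0,0],[-1,0.63,0.96,0,0,0,0],[-1,0.63,0.96,0,0,0,0],[-1,0,0,0,0,0,-1],[-1,0,0,0,0,0,-1]]' >/dev/null
python3 -m handwheel '[[-1,0,0,0,0,0,-1],[-1,0,0,0,0,0,-1],[-1,0,0,0,0,0,-1],[-1,0,0,0,0,0,-1],[-1,0,0,0,0,0,-1]]' >/dev/null
python3 -m handwheel '[[-1,0,0,0,0,0,-1],[-1,0,0,0,0,0,-1],[-1,0,0,0,0,0,-0.5],[-1,0,0,0,0,0,0],[-1,0,0,0,0,0,0]]'
```

```text
clock: 53.85
tool_pos: [0.4455, 0.0057, 0.3113]
orientation: [-180.0, -0.0, -27.0]
force: [-0.3, -0.2, -0.9]
opening: 0.0519
gripper_force: 30.0
clock: 54.48
tool_pos: [0.4579, -0.1092, 0.3198]
orientation: [180.0, 0.0, -27.0]
force: [-0.2, 0.3, -0.2]
opening: 0.0518
gripper_force: 30.0
clock: 56.35
tool_pos: [0.4674, -0.1939, 0.3198]
orientation: [-180.0, 0.0, 29.9]
force: [0.8, -0.8, -0.8]
opening: 0.0518
gripper_force: 30.0
```

```bash
python3 -m handwheel '[[-1,0,0,1,0,0,0],[-1,0,0,1,0,0,0],[-1,0,0,1,0,0,0],[-1,0,0,0.8,0,0,0],[-1,0,0,0.2,0,0,0]]'
python3 -m handwheel '[[-1,0,0,0.2,0,0,0],[-1,0,0,0.2,0,0,0],[-1,0,0,0.1,0,0,0],[-1,0,0,0,0,0,0]]'
```

```text
clock: 56.98
tool_pos: [0.467, -0.1939, 0.2188]
orientation: [-179.9, 0.1, 29.9]
force: [0.1, 0.2, -0.4]
opening: 0.0519
gripper_force: 30.0
clock: 57.48
tool_pos: [0.4676, -0.1939, 0.2076]
orientation: [180.0, -0.0, 30.0]
force: [0.9, 0.0, -1.9]
opening: 0.0516
gripper_force: 30.0
```

```bash
python3 -m handwheel '[[-1,0,0,0.1,0,0,0],[-1,0,0,0.1,0,0,0],[-1,0,0,0.06,0,0,0],[-1,0,0,0,0,0,0]]'
python3 -m handwheel '[[0.4,0,0,0,0,0,0],[0.4,0,0,0,0,0,0],[0.4,0,0,-0.5,0,0,0],[0.4,0,0,-1,0,0,0],[0.4,0,0,-1,0,0,0]]'
python3 -m handwheel '[[0.4,0,0,-1,0,0,0],[0.4,0,0,-1,0,0,0],[0.4,0,0,-0.5,0,0,0],[0.4,0,0,0,0,0,0]]'
python3 - <<'E'
from nut import *
s,o=wristcam(); i=s["color"]; cv2.imwrite("pics/w11.png",i[:,:,::-1]); print(o["tool_pos"],o["orientation"])
for lo,hi in [((235,150),(325,240))]: print(bore(i,lo,hi),ang(i,s,.036,lo,hi))
E
```

```text
clock: 57.98
tool_pos: [0.4678, -0.1939, 0.2011]
orientation: [180.0, -0.0, 30.0]
force: [1.7, 2.4, 1.2]
opening: 0.0518
gripper_force: 30.0
clock: 58.6
tool_pos: [0.4673, -0.194, 0.2648]
orientation: [180.0, 0.0, 30.0]
force: [0.1, -0.4, -0.5]
opening: 0.0614
gripper_force: 0.0
clock: 59.1
tool_pos: [0.4675, -0.1939, 0.3268]
orientation: [179.9, -0.1, 30.0]
force: [1.0, 0.1, 0.5]
opening: 0.0613
gripper_force: 0.0
[ 0.46749869 -0.19394304  0.3268069 ] [ 1.79944815e+02 -9.78239276e-02  2.99642667e+01]
(((279.5, 197.5), 35.531776428222656), (248, 162, 63, 72)) (np.float64(-29.077683307748448), [(np.float64(8.6), np.float64(34.0)), (np.float64(9.3), np.float64(-22.0)), (np.float64(15.2), np.float64(-28.0)), (np.float64(15.3), np.float64(-92.0)), (np.float64(16.0), np.float64(28.0)), (np.float64(18.2), np.float64(91.0)), (np.float64(20.5), np.float64(151.0)), (np.float64(22.9), np.float64(-149.0))])
```

```bash
python3 -m handwheel '[[-0.2,0,0,0,0,0,1],[-0.2,0,0,0,0,0,1],[-0.2,0,0,0,0,0,1],[-0.2,0,0,0,0,0,1],[-0.2,0,0,0,0,0,1]]' >/dev/null
python3 -m handwheel '[[-0.2,0,0,0,0,0,1],[-0.2,0,0,0,0,0,1],[-0.2,0,0,0,0,0,1],[-0.2,0,0,0,0,0,1],[-0.2,0,0,0,0,0,1]]' >/dev/null
python3 -m handwheel '[[-0.2,0,0,0,0,0,1],[-0.2,0,0,0,0,0,1],[-0.2,0,0,0,0,0,1],[-0.2,0,0,0,0,0,0.28],[-0.2,0,0,0,0,0,0]]' >/dev/null
python3 -m handwheel '[[-0.2,-0.377,-0.951,0,0,0,0],[-0.2,-0.377,-0.951,0,0,0,0],[-0.2,-0.377,-0.951,0,0,0,0],[-0.2,-0.377,-0.951,0,0,0,0],[-0.2,-0.377,-0.951,0,0,0,0]]' >/dev/null
python3 -m handwheel '[[-0.2,-0.377,-0.951,0,0,0,0],[-0.2,-0.377,-0.951,0,0,0,0],[-0.2,-0.377,-0.951,0,0,0,0],[-0.2,-0.377,-0.951,0,0,0,0],[-0.2,-0.377,-0.951,0,0,0,0]]' >/dev/null
python3 -m handwheel '[[-0.2,0,0,0,0,0,0],[-0.2,0,0,0,0,0,0]]'
```

```text
clock: 62.52
tool_pos: [0.5879, 0.032, 0.3256]
orientation: [180.0, 0.0, -49.7]
force: [0.3, -0.4, 0.1]
opening: 0.0352
gripper_force: 0.0
```

```bash
python3 -m handwheel '[[-0.2,0,0,1,0,0,0],[-0.2,0,0,1,0,0,0],[-0.2,0,0,0.88,0,0,0],[-1,0,0,0,0,0,0],[-1,0,0,0,0,0,0]]'
python3 -m handwheel '[[-1,0,0,0,0,0,0],[-1,0,0,0,0,0,0],[-1,0.172,0.37,0,0,0,0],[-1,0.172,0.37,0,0,0,0],[-1,0.105,0.394,0,0,0,0]]'
python3 -m handwheel '[[-1,0.105,0.394,0,0,0,0],[-1,0.036,0.406,0,0,0,0],[-1,0.036,0.406,0,0,0,0],[-1,-0.036,0.406,0,0,0,0],[-1,-0.036,0.406,0,0,0,0]]' >/dev/null
python3 -m handwheel '[[-1,-0.105,0.394,0,0,0,0],[-1,-0.105,0.394,0,0,0,0],[-1,-0.172,0.37,0,0,0,0],[-1,-0.172,0.37,0,0,0,0],[-1,0,0,0,0,0,0]]'
python3 -c "
from h import *
p=get_obs()['tool_pos'][:2]-[.4784,.0727];print(np.hypot(*p),np.degrees(np.arctan2(p[1],p[0])))"
python3 -m handwheel '[[-0.2,0,0,0,0,0,0],[-0.2,0,0,0,0,0,0],[-0.2,0,0,-1,0,0,0],[-0.2,0,0,-1,0,0,0],[-0.2,0,-0.936,0,0,0,0]]' >/dev/null
python3 -m handwheel '[[-0.2,0,-0.936,0,0,0,0],[-0.2,0,-0.936,0,0,0,0],[-0.2,0,-0.936,0,0,0,0],[-0.2,0,-0.936,0,0,0,0],[-0.2,0,0,0,0,0,0]]'
```

```text
clock: 63.15
tool_pos: [0.5882, 0.0315, 0.2548]
orientation: [-180.0, -0.0, -49.7]
force: [-0.3, 0.4, 0.4]
opening: 0.0204
gripper_force: 0.0
clock: 63.78
tool_pos: [0.5743, 0.0046, 0.2549]
orientation: [-179.8, -0.1, -49.7]
force: [2.5, 3.0, 4.1]
opening: 0.0133
gripper_force: 30.0
clock: 65.03
tool_pos: [0.4978, -0.0444, 0.2544]
orientation: [-180.0, -0.0, -49.7]
force: [0.8, 0.7, 8.1]
opening: 0.0133
gripper_force: 30.0
0.11874160967191019 -80.6002598634868
clock: 66.28
tool_pos: [0.5892, 0.0333, 0.3018]
orientation: [179.9, 0.1, -49.6]
force: [1.5, 0.2, -1.0]
opening: 0.0349
gripper_force: 0.0
```

```bash
python3 -m handwheel '[[-0.2,0.02,0.08,0,0,0,0],[-0.2,0,0,1,0,0,0],[-0.2,0,0,0.9,0,0,0],[-1,0,0,0,0,0,0],[-1,0,0,0,0,0,0]]'
python3 -m handwheel '[[-1,0,0,0,0,0,0],[-1,0,0,0,0,0,0],[-1,0.172,0.37,0,0,0,0],[-1,0.172,0.37,0,0,0,0],[-1,0.105,0.394,0,0,0,0]]'
python3 -m handwheel '[[-1,0.105,0.394,0,0,0,0],[-1,0.036,0.406,0,0,0,0],[-1,0.036,0.406,0,0,0,0],[-1,-0.036,0.406,0,0,0,0],[-1,-0.036,0.406,0,0,0,0]]' >/dev/null
python3 -m handwheel '[[-1,-0.105,0.394,0,0,0,0],[-1,-0.105,0.394,0,0,0,0],[-1,-0.172,0.37,0,0,0,0],[-1,-0.172,0.37,0,0,0,0],[-1,0,0,0,0,0,0]]'
python3 -c "
from h import *
p=get_obs()['tool_pos'][:2]-[.4784,.0727];print(np.hypot(*p),np.degrees(np.arctan2(p[1],p[0])))"
python3 -m handwheel '[[-0.2,0,0,0,0,0,0],[-0.2,0,0,0,0,0,0],[-0.2,0,0,-1,0,0,0],[-0.2,0,0,-1,0,0,0],[-0.2,0,0,-1,0,0,0]]'
```

```text
clock: 66.9
tool_pos: [0.5868, 0.0299, 0.2571]
orientation: [-180.0, -0.0, -49.7]
force: [0.3, 0.6, -0.6]
opening: 0.0207
gripper_force: 0.0
clock: 67.53
tool_pos: [0.5728, 0.0028, 0.2574]
orientation: [-179.8, -0.1, -49.7]
force: [2.8, 1.6, 4.4]
opening: 0.0132
gripper_force: 30.0
clock: 68.78
tool_pos: [0.4967, -0.0461, 0.2571]
orientation: [-179.9, -0.0, -49.7]
force: [0.5, 3.5, 8.4]
opening: 0.0131
gripper_force: 30.0
0.12016282897823023 -81.23340061296646
clock: 69.4
tool_pos: [0.4967, -0.046, 0.3314]
orientation: [179.9, 0.1, -49.7]
force: [-0.7, 0.9, 0.1]
opening: 0.035
gripper_force: 0.0
```

```bash
python3 -m handwheel '[[-0.2,0.36,0.96,-0.5,0,0,0],[-0.2,0.36,0.96,-0.5,0,0,0],[-0.2,0.36,0.96,-0.5,0,0,0],[-0.2,0.36,0.96,-0.5,0,0,0],[-0.2,0.36,0.96,0,0,0,0]]' >/dev/null
python3 -m handwheel '[[-0.2,0.36,0.96,0,0,0,0],[-0.2,0.36,0.96,0,0,0,0],[-0.2,0.36,0.96,0,0,0,0],[-0.2,0.36,0.96,0,0,0,0],[-0.2,0.36,0.96,0,0,0,0]]' >/dev/null
python3 -m handwheel '[[-0.2,0.36,0.96,0,0,0,0],[-0.2,0.36,0.96,0,0,0,0],[-0.2,0.36,0.96,0,0,0,0],[-0.2,0.36,0.96,0,0,0,0],[-0.2,0.36,0.96,0,0,0,0]]' >/dev/null
python3 -m handwheel '[[-0.2,0.36,0.96,0,0,0,0],[-0.2,0.36,0.96,0,0,0,0],[-0.2,0.36,0.96,0,0,0,0],[-0.2,0.36,0.96,0,0,0,0],[-0.2,0,0,0,0,0,0]]'
python3 - <<'E'
from h import *
t=snapshot("top"); i=t["color"]; cv2.imwrite("pics/top2.png",i[:,:,::-1]); h=cv2.cvtColor(i,cv2.COLOR_RGB2HSV)
def comps(n,m,z,lo=(165,150),hi=(435,300),a=60):
    k=np.zeros(m.shape,np.uint8); k[lo[1]:hi[1],lo[0]:hi[0]]=1
    c,l,s,ce=cv2.connectedComponentsWithStats(m.astype(np.uint8)*k)
    print(n,[(s[j,4],ce[j].round(1),ray(t,ce[j],z).round(4)) for j in range(1,c) if s[j,4]>a])
comps("yellow",(h[...,0]>18)&(h[...,0]<35)&(h[...,1]>90),.056)
comps("blue plate",(h[...,0]>105)&(h[...,0]<128)&(h[...,1]>100),.036,(340,205),(425,300))
comps("blue carousel",(h[...,0]>105)&(h[...,0]<128)&(h[...,1]>60),.05,(180,165),(300,285),30)
comps("red",((h[...,0]<8)|(h[...,0]>172))&(h[...,1]>150),.1,(165,155),(200,185),10)
E
```

```text
clock: 71.9
tool_pos: [0.2589, -0.4717, 0.3802]
orientation: [180.0, 0.2, -49.8]
force: [-0.4, -0.4, -0.6]
opening: 0.0351
gripper_force: 0.0
yellow [(np.int32(1274), array([270.5, 235.5]), array([0.4513, 0.0083]))]
blue plate [(np.int32(357), array([365.5, 230.5]), array([ 0.4664, -0.1914])), (np.int32(362), array([399.7, 249.9]), array([ 0.4262, -0.2621])), (np.int32(342), array([366.2, 269.3]), array([ 0.3847, -0.1918]))]
blue carousel [(np.int32(258), array([285.6, 168.6]), array([ 0.5961, -0.0212])), (np.int32(48), array([181.5, 260.4]), array([0.3977, 0.1937]))]
red [(np.int32(47), array([176.6, 166.1]), array([0.5875, 0.2018]))]
```

```bash
python3 -c "
from plant import *
print(close_job())"
```

```text
the job is handed in; nothing more can be done
None
```

I handed the job in at about 72 s with the three blue nuts in the plate's sockets, both grey nuts in the carousel, its yellow sector at the opening, and the glue and tape untouched; the final top view confirms the blue nuts, the yellow sector and the glue bottle, not the tape roll or the grey nuts under the cover, and the hand-in returned no verdict.

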